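Load the inclined filter holder: spacer ring, then filter disc

ROBOT

A 7-joint arm with a two-finger parallel gripper is mounted at the origin on the work surface. World frame = base frame: x ahead of the robot, y to its left, z up, the work surface at z = 0. Lengths are in m, angles in degrees, forces in N, time in s.
With the tool pointing down it reaches from about 0.4 to 0.875 m from the base axis. Payload 19.3 kg.
Tool frame: the origin (TCP) lies between the finger pads; the fingertips stand 22 mm ahead of it and the grasp point (between the pads) lies 3 mm ahead of it (r.tips_ahead is the distance from the TCP to the fingertips, in m); z points along the fingers, y is the direction in which the jaws open and shut (so a half turn about z gives the same grasp; the last joint's range is limited). The gripper opens to 85 mm and grips with 20 to 120 N. Pads are 22 mm wide; open, the fingers measure 114 mm over their backs; the gripper's body (76 mm by 85 mm) begins 54 mm behind the grasp point. The pads swing forward as they close: fully open they stand 13 mm farther back than shut.
Start: joints at [-4.022, 29.874, -2.08, 91.645, 1.215, 58.505, -6.463], TCP at [0.625, -0, 0.217] pointing down, gripper open.
Joint ranges: [-166.77, 166.77], [-17.47, 122.26], [-85.68, 81.53], [9.62, 139.38], [-72.42, 252.41], [9.2, 110.78], [-144.41, 144.41]. Speed limits (degrees/s): [108.29, 108.29, 136.94, 136.94, 172.46, 172.46, 172.46].

INTERFACE

Orientations are given as a 3x3 rotation matrix whose columns are the frame's x, y, z axes.
In Python, from workcell import r gives the robot as it stands.
- The arm moves only by the tool drive_tool, never from a script. Its arguments are lists of equal length, an entry for each row: "translation": the shift along the tool's x, y, z in m, a list of three; "turn": the turn, a rotation vector about the tool's x, y, z in degrees, a list of three; "grip": the finger opening in m, from 0 to 0.0854. A call has 1 to 20 rows; each row shifts and turns the commanded pose from where the row before left it, along the tool's axes as they then stand; what a row does not reach is not made up. A row lasts 1/10 s, in which the tool goes at most 50 mm and 8.59 degrees, less where a joint would pass 70% of its speed; a pose out of reach is approached as far as the arm can. A call is refused whole if a number of a shift passes 0.05 or a number of a turn 8.59, either way. A call with a gripper value outside its range is refused whole. The fingers move at their own pace and stop on an object; the grip force is fixed at half the most. Time passes only in rows, so rows that do not move let the fingers close. It gives the time, the measured TCP pose, the force and the opening at its end, in the units of the state.
- r.sense(): the state, without advancing time (a new reading comes with each control period).
- r.get_image(name): name is "scene" or "side" or "wrist"; returns a dict with "frame" (400x640x3 uint8, red, green, blue), "fx", "fy", "cx", "cy" (pixels), "R" (3x3) and "t" (3): a world point X has camera coordinates R X + t. Camera axes: x right, y down, z forward; pixel columns grow to the right and rows downward; lengths in m; the calibration is good to about 2 mm. A picture is of the moment at which its call begins. There is no depth.
- r.close_job(): hands the job in, once; it reports no verdict.
Trained networks look in a picture, given as the dict that the camera call returned (one of the last four; its "shot" number tells which), for a name from the list of things; names that differ only in an ending like _2 or _b are one class to them, and where a whole thing is asked for, a point or a joint stands for the part that bears it (a point fixed in the world has none). Each returns a list of dicts, best first, with "conf" (0 to 1); they miss things now and then, are a little off and sometimes report something else, mostly with a low value. They report only what shows in the picture. A call takes as long as a camera call. They do not tell look-alikes from the thing itself.
- r.boxes_of(name, picture): "point" ([row, column] as shares, 0 to 1, of the picture: columns of its width, rows of its height, amid what is visible of it).
- r.masks_of(name, picture): "region" (400x640 bool, what is visible of it) and "point" ([row, column] as shares, 0 to 1, of the picture: columns of its width, rows of its height, amid what is visible of it).
- r.mark_of(name, picture): "point" ([row, column] as shares, 0 to 1, of the picture: columns of its width, rows of its height: a listed point, or the origin of a listed thing).
The state is a dict: "clock": time; "qpos": joint angles; "qvel": joint speeds; "joint_efforts": joint torques, N m; "eef_pos": TCP position; "tool_rot": TCP orientation; "contact_force": force on the tool from outside, world axes, zero at the start; "moment": the same for the moment, N m; "finger_gap": opening from 0.0 (shut) to 1.0 (fully open).
Only numpy, scipy, OpenCV 4.12 (cv2) and the standard library are available. Lean on these libraries where they do the work, as an engineer would, in place of code of your own. Each camera call takes 0.05 s, during which the arm holds its last target.

TASK

Load the inclined filter holder on the bench: first lower the tall plain spacer ring fully down onto the floor of its bore and let go, then lay the filter disc (the lower ring of the same diameter, with a perforated plate across it) flat on top of the spacer and let go. The small ring is not needed; leave it, the bottle and the beaker where they are.

Things in the scene. Friction and masses are not known exactly. Their poses are not given: they have to be found in the camera images.
- cup: Bore of the filter holder: a fixed aluminium cup on a 140 x 110 x 10 mm foot, leaning 30 degrees from vertical to the holder's front, roughly towards the robot. Origin: centre of the bore's floor, 75 mm above the bench; z up the bore's axis, out of its mouth (leaning 30 degrees); y level, through the middle of both finger slots. Bore 60 mm in diameter; floor a disc of 48 mm, 12 mm proud of a base below.
- cup_mouth (a point): Centre of the bore's mouth, on its axis 51 mm above the floor; axes as the cup's. The bore is straight to 44 mm above the floor, then flares outwards at 30 degrees up to the mouth (about 69 mm wide there). Outer diameter 76 mm, about 80 mm at the flare.
- cup_slot (a point): Middle of the open slot on the cup's +y side, at floor level 33 mm from the axis; the -y side has the same. Each slot is 41 mm wide (along the cup's x) and open from 12 mm below the floor up through the mouth, so fingers that hold a ring along the cup's y can go down with it and open there.
- spacer: The tall spacer ring: plain steel ring, outer diameter 54 mm, open centre 40 mm, 22 mm high, about 170 g (mass varies by a third), lying flat on the bench. Origin: centre of its underside, z along its axis (up). Goes in first.
- spacer_mid (a point): Centre of the spacer ring, on its axis, 11 mm above its underside.
- filter: The filter disc: steel ring, outer diameter 54 mm, 14 mm high, with a perforated plate (dark dots) closing its 43 mm centre at mid height, about 120 g (mass varies by a third), lying flat on the bench. Origin: centre of its underside, z along its axis (up). Goes in second, on top of the spacer; either face up is good.
- filter_mid (a point): Centre of the filter disc, on its axis, 7 mm above its underside.
- small_ring: A smaller plain steel ring, outer diameter 40 mm, open centre 26 mm, 10 mm high, lying on the bench among the others. Not needed; leave it. Origin: centre of its underside.
- bottle: Amber jar with a white cap and blank label, 60 mm in diameter, 130 mm high, standing on the bench. Leave it. Origin: centre of its underside.
- beaker: White open beaker, 68 mm across the rim, 85 mm high, standing on the bench. Leave it. Origin: centre of its underside.
Not all that is in view belongs to the job. Leave any orange look-alike of the filter alone. What is shaped like the spacer but orange is not meant.

How it is judged:
By the outcome, as a careful person would: the job done as asked, in the order asked, and still so for the second after the job is handed in, with the robot touching nothing.
It also fails if it takes over 61 s, if anything falls off the work surface, if the arm or the gripper's body presses on something with over 40 N, if the wrist force passes 120 N, or if a joint passes its speed limit or range.

## Working session

There is one attempt and no reset: what is moved stays moved. The work goes in short steps, Python scripts to look and compute and a tool call to move; the robot and the scene stay as the last step left them, time stands still between calls to the robot, and variables do not carry over. Pictures are saved under pics/ and viewed, and the job is handed in when it is done.

Besides the shell and the picture viewer there is one more tool, called after ">>>" as a command line: name --argument value ..., lists and objects as JSON in quotes. drive_tool: Moves the arm, as the interface text tells. Its arguments: {"type":"object","properties":{"translation":{"type":"array"},"turn":{"type":"array"},"grip":{"type":"array"}},"required":["translation","turn","grip"]}

```bash
ls; mkdir -p pics; python3 - <<'E'
from workcell import r
import cv2
s=r.sense(); print({k:s[k] for k in ('clock','eef_pos','tool_rot','contact_force','finger_gap')}, r.tips_ahead)
for n in('scene','side','wrist'):
    p=r.get_image(n); cv2.imwrite(f'pics/a_{n}.png',p['frame'][:,:,::-1])
    print(n,p['fx'],p['cx'],p['cy'],p['R'],p['t'],p['shot'])
    for t in('spacer','filter','cup_mouth','cup','cup_slot','spacer_mid','filter_mid'):
        for d in r.mark_of(t,p)[:4]: print(t,round(d['conf'],2),[round(d['point'][1]*640,1),round(d['point'][0]*400,1)])
E
```

```text
pics
{'clock': 0.0, 'eef_pos': array([ 6.24637093e-01, -2.97387513e-05,  2.16726660e-01]), 'tool_rot': array([[-1.79730501e-06,  9.99999322e-01, -1.16489788e-03],
       [ 9.99999997e-01,  1.70069697e-06, -8.29336158e-05],
       [-8.29315784e-05, -1.16489802e-03, -9.99999318e-01]]), 'contact_force': array([-1.13103883, -0.5687401 ,  0.73353126]), 'finger_gap': 0.9978560941809813} 0.022
scene 385.2996806612284 317.4047646789867 197.20832521164004 [[ 0.59959767  0.80020716  0.01229418]
 [ 0.52248521 -0.37977105 -0.76340235]
 [-0.60621105  0.46415779 -0.64580624]] [-0.39889968 -0.21662391  1.51213409] 1
spacer 0.73 [207.9, 238.2]
spacer 0.69 [176.7, 252.1]
filter 0.77 [209.6, 272.4]
filter 0.55 [251.7, 266.0]
cup_mouth 0.62 [319.3, 178.9]
cup 0.93 [330.4, 192.7]
cup_slot 0.73 [334.5, 190.0]
spacer_mid 0.53 [207.1, 235.7]
spacer_mid 0.5 [181.7, 248.9]
filter_mid 0.56 [205.9, 274.6]
filter_mid 0.5 [247.9, 264.1]
side 482.0885506231909 311.2758785208842 199.61611004347188 [[ 0.77063202 -0.63718419 -0.01107253]
 [-0.35013611 -0.40882127 -0.8427751 ]
 [ 0.53247629  0.65334637 -0.53815195]] 
[... 193 characters left out ...]
 190.9]
cup_slot 0.82 [271.5, 188.6]
spacer_mid 0.92 [382.7, 349.5]
spacer_mid 0.75 [341.4, 315.7]
filter_mid 0.85 [388.5, 264.4]
filter_mid 0.71 [412.6, 306.2]
wrist 320.0061050968711 318.64029753601227 195.11226756793923 [[ 9.99999767e-01  8.36929818e-05 -6.77042460e-04]
 [ 2.99502970e-04 -9.45547117e-01  3.25485114e-01]
 [-6.12934727e-04 -3.25485241e-01 -9.45546922e-01]] [-0.62521334 -0.04328623  0.38256378] 3
spacer 0.49 [201.3, 325.7]
filter 0.84 [292.6, 357.3]
filter 0.61 [322.2, 299.1]
cup_mouth 0.85 [213.8, 56.9]
cup 0.94 [258.8, 52.3]
cup_slot 0.63 [246.9, 10.3]
spacer_mid 0.49 [200.7, 329.6]
filter_mid 0.85 [292.8, 361.6]
filter_mid 0.8 [323.2, 298.0]
filter_mid 0.26 [197.1, 331.9]
```

View pics/a_scene.png

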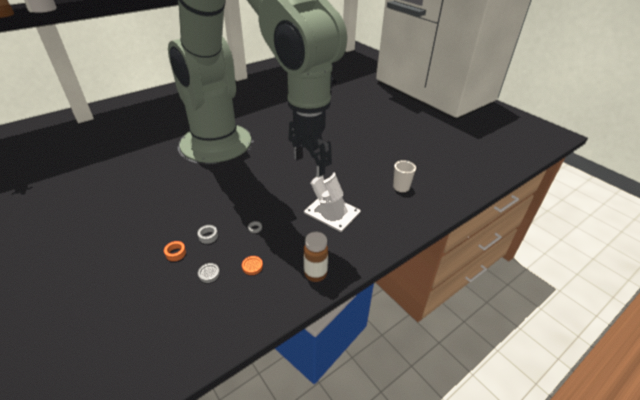

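View pics/a_side.png

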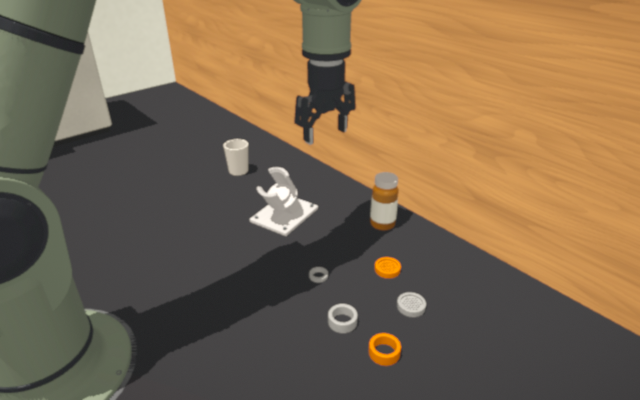

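View pics/a_wrist.png

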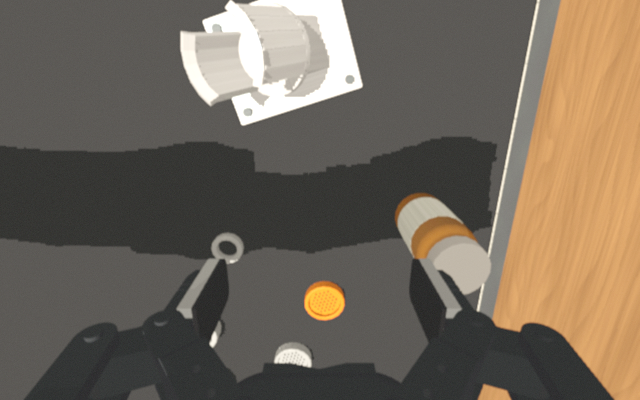

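The scene view shows five possible rings:
- **Grey tall ring, (207,234):** the spacer.
- **Orange tall ring, (175,250):** a look-alike.
- **Grey perforated disc, (208,272):** the filter.
- **Orange disc, (252,265):** a look-alike.
- **Small grey ring, (255,227):** not needed.

The cup is at about (328,190). Next I'll crop in on my choices and locate them.

```bash
cat > h.py <<'E'
import numpy as np, cv2
from scipy.optimize import least_squares, minimize
def proj(p,X):
    c=np.atleast_2d(X)@np.array(p['R']).T+np.array(p['t'])
    return np.c_[p['fx']*c[:,0]/c[:,2]+p['cx'],p['fy']*c[:,1]/c[:,2]+p['cy']]
def ray(p,uv):
    d=np.array([(uv[0]-p['cx'])/p['fx'],(uv[1]-p['cy'])/p['fy'],1.])
    R=np.array(p['R']); return -R.T@np.array(p['t']), R.T@d
def onplane(p,uv,z):
    o,d=ray(p,uv); return o+d*(z-o[2])/d[2]
def cyl(x,y,rad,h,z0=0):
    a=np.linspace(0,2*np.pi,60)
    c=np.c_[x+rad*np.cos(a),y+rad*np.sin(a)]
    return np.r_[np.c_[c,0*a+z0],np.c_[c,0*a+z0+h]]
def ringfit(p,mask,rad,h,x0):
    m=mask.astype(np.uint8); cs,_=cv2.findContours(m,0,2); c=max(cs,key=cv2.contourArea)
    hull=cv2.convexHull(c); M=cv2.moments(hull); cen=np.array([M['m10']/M['m00'],M['m01']/M['m00']])
    def f(q):
        hh=cv2.convexHull(proj(p,cyl(q[0],q[1],rad,h)).astype(np.float32)); M=cv2.moments(hh)
        return np.array([M['m10']/M['m00'],M['m01']/M['m00']])-cen
    s=least_squares(f,x0[:2],diff_step=1e-3)
    hh=cv2.convexHull(proj(p,cyl(*s.x,rad,h)).astype(np.float32))
    return s.x,cv2.contourArea(hh),cv2.contourArea(hull)
def tri(obs):
    A=np.zeros((3,3));b=np.zeros(3)
    for p,uv in obs:
        o,d=ray(p,uv);d/=np.linalg.norm(d);P=np.eye(3)-np.outer(d,d);A+=P;b+=P@o
    X=np.linalg.solve(A,b); return X,[proj(p,X)[0]-uv for p,uv in obs]
E
python3 - <<'E'
from workcell import r
from h import *
ps={n:r.get_image(n) for n in('scene','side')}
for n,p in ps.items():
    for t,rad,h in(('spacer',.027,.022),('filter',.027,.014),('small_ring',.02,.01),('bottle',.03,.13),('beaker',.034,.085)):
        for d in r.masks_of(t,p)[:4]:
            m=d['region']; 
            if m.sum()<20: continue
            uv=(d['point'][1]*640,d['point'][0]*400)
            col=p['frame'][m].mean(0).round()
            x0=onplane(p,uv,h/2)
            print(n,t,round(d['conf'],2),np.round(uv),col,m.sum(),*[np.round(v,4) for v in ringfit(p,m,rad,h,x0)])
for t in('cup','cup_mouth','cup_slot'):
    o=[]
    for n,p in ps.items():
        d=r.mark_of(t,p)
        if d: o.append((p,np.array([d[0]['point'][1]*640,d[0]['point'][0]*400])))
    if len(o)==2: print(t,tri(o))
a=cv2.resize(ps['side']['frame'][285:375,300:440],None,fx=5,fy=5,interpolation=2)
cv2.imwrite('pics/b1.png',a[:,:,::-1])
a=cv2.resize(ps['side']['frame'][150:245,230:340],None,fx=6,fy=6,interpolation=2)
cv2.imwrite('pics/b2.png',a[:,:,::-1])
a=cv2.resize(ps['scene']['frame'][160:240,290:370],None,fx=7,fy=7,interpolation=2)
cv2.imwrite('pics/b3.png',a[:,:,::-1])
E
```

```text
scene spacer 0.77 [206. 237.] [140. 138. 133.] 212 [ 0.459  -0.2436] 305.1007 244.5
scene spacer 0.49 [176. 249.] [183. 102.  56.] 279 [ 0.4656 -0.342 ] 345.9722 294.0
scene filter 0.7 [208. 272.] [173. 169. 163.] 356 [ 0.5889 -0.2989] 341.0107 334.0
scene filter 0.6 [251. 263.] [231. 141.  78.] 289 [ 0.6325 -0.1951] 318.9891 270.0
scene small_ring 0.41 [251. 227.] [102. 100.  97.] 113 [ 0.5072 -0.1157] 132.7892 110.5
scene bottle 0.69 [314. 257.] [126. 113.  99.] 1083 [ 0.7511 -0.0709] 1130.9866 1057.0
scene beaker 0.83 [403. 178.] [158. 151. 139.] 575 [0.6204 0.3908] 623.5362 548.5
side spacer 0.89 [345. 322.] [166. 162. 155.] 620 [ 0.4594 -0.2437] 732.0838 691.5
side spacer 0.83 [385. 356.] [218. 125.   1.] 645 [ 0.4661 -0.3429] 875.7647 784.5
side spacer 0.62 [386. 203.] [160. 137. 107.] 1349 [ 0.8159 -0.0143] 340.5108 1318.5
side filter 0.97 [386. 268.] [234. 138.   3.] 450 [ 0.6334 -0.1949] 461.777 423.0
side filter 0.95 [411. 303.] [188. 184. 176.] 544 [ 0.5874 -0.2991] 591.8266 519.0
side small_ring 0.71 [315. 276.] [126. 123. 117.] 193 [ 0.5079 -0.116 ] 259.04 213.5
side bottle 0.72 [383. 199.] [159. 136. 106.] 1409 [ 0.7487 -0.0726] 1473.112 1388.0
side beaker 0.97 [240. 153.] [186. 177. 161.] 742 [0.6306 0.3932] 830.0909 722.5
cup (array([0.57581382, 0.11268588, 0.0725894 ]), [array([ 0.33611165, -0.72126571]), array([0.59972635, 0.8033381 ])])
cup_mouth (array([0.54964685, 0.09433517, 0.11728109]), [array([ 0.53274277, -1.20041792]), array([0.99839923, 1.37417164])])
cup_slot (array([0.56063783, 0.14378059, 0.07326516]), [array([ 0.0815107 , -0.18009043]), array([0.14752402, 0.2037293 ])])
```

View pics/b1.png

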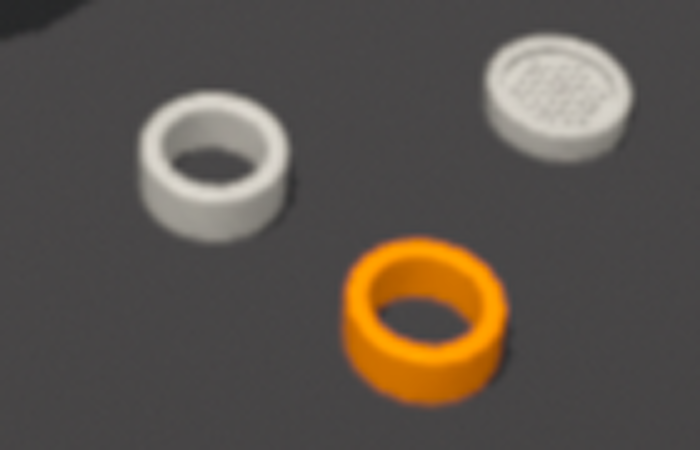

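View pics/b2.png

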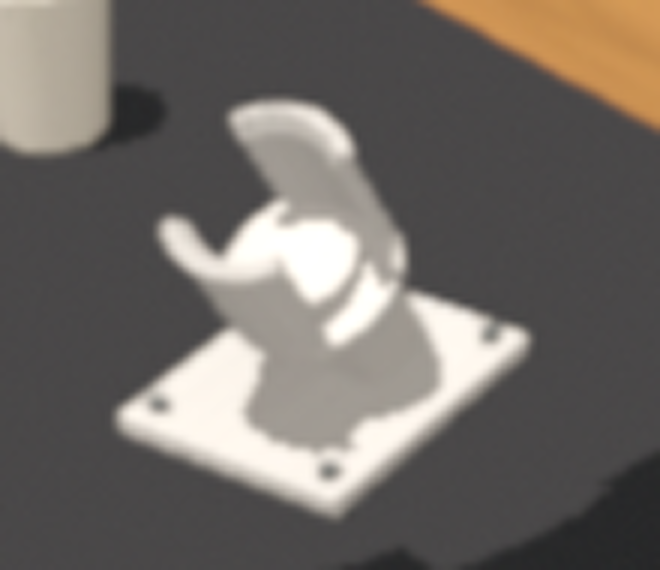

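View pics/b3.png

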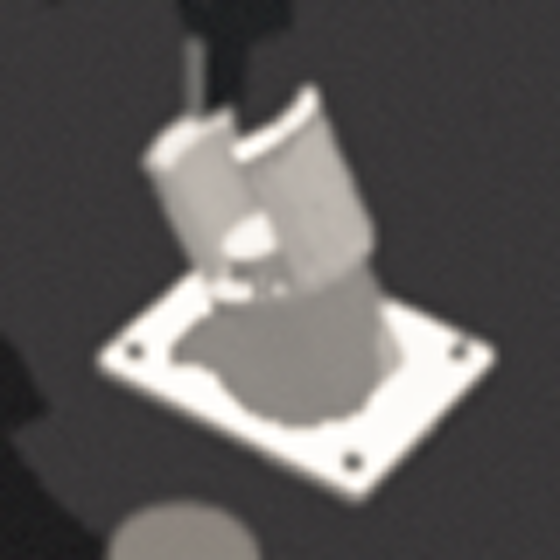

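The crop confirms it: the spacer is the grey tall ring at side (342,318), and the filter is the grey perforated disc at side (411,304). Next I'll move the wrist camera over the cup for a sharper view.

>>> drive_tool --translation '[[0.045, 0, -0.02], [0.045, 0, -0.02], [0, 0, 0], [0, 0, 0]]' --turn '[[0, 0, 0], [0, 0, 0], [0, 0, 0], [0, 0, 0]]' --grip '[0.085, 0.085, 0.085, 0.085]'

```text
clock: 2.5
eef_pos: [0.625, 0.091, 0.2575]
tool_rot: [[-0.002, 1.0, 0.001], [1.0, 0.002, 0.0], [0.0, 0.001, -1.0]]
contact_force: [-0.9, -1.2, -1.6]
finger_gap: 0.999
```

```bash
python3 - <<'E'
from workcell import r
from h import *
import pickle
p=r.get_image('wrist'); pickle.dump(p,open('w1.pkl','wb'))
for t in('cup','cup_mouth','cup_slot'):
    for d in r.mark_of(t,p): print(t,round(d['conf'],2),np.round([d['point'][1]*640,d['point'][0]*400],1))
print(r.sense()['clock'],r.sense()['eef_pos'])
cv2.imwrite('pics/c1.png',p['frame'][:,:,::-1])
E
```

```text
cup 0.74 [269.5 151.9]
cup 0.34 [242.2 288.7]
cup_mouth 0.58 [239.1 165.1]
cup_slot 0.92 [263.8 117.8]
2.7 [0.62492499 0.08856561 0.25685121]
```

View pics/c1.png

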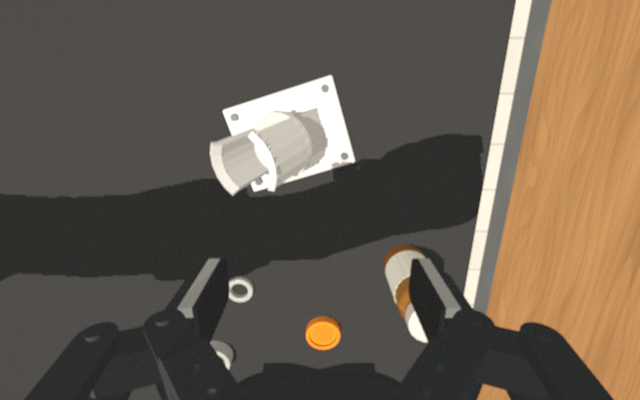

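The whole foot is in view, with corners at about (223,108), (331,75), (354,160) and (254,192). The cup leans to the image left. I'll fit it using those corners and the network marks.

```bash
cat > fitcup.py <<'E'
from h import *
import pickle
p=pickle.load(open('w1.pkl','rb'))
g=cv2.cvtColor(p['frame'],cv2.COLOR_RGB2GRAY)
c0=np.float32([[223,108],[331,75],[354,160],[254,192]]).reshape(-1,1,2)
c=cv2.cornerSubPix(g,c0,(4,4),(-1,-1),(3,50,.01)).reshape(-1,2); print(c)
W=np.array([onplane(p,u,.01) for u in c]); print(W.round(4))
print([round(np.linalg.norm(W[i]-W[(i+1)%4]),4) for i in range(4)])
def foot(q,L=.14,B=.11):
    cs,sn=np.cos(q[2]),np.sin(q[2]); loc=np.array([[1,1],[1,-1],[-1,-1],[-1,1]])*[L/2,B/2]
    return np.c_[loc@np.array([[cs,sn],[-sn,cs]])+q[:2],[.01]*4]
def cost(q):return (foot(q)-Wm)[:,:2].ravel()
# lean dir is local +x; corner 0,3 left in the image
for perm in ([3,0,1,2],[0,3,2,1]):
    Wm=W[perm]; best=min((least_squares(cost,[*W[:,:2].mean(0),a]) for a in np.arange(0,6.3,.5)),key=lambda s:s.cost)
    print(perm,best.x,np.degrees(best.x[2]),best.cost**.5)
E
python3 fitcup.py
```

```text
[[221.61308 110.02653]
 [331.0823   74.30016]
 [354.4857  162.22005]
 [253.55505 191.56772]]
[[0.5061 0.1453 0.01  ]
 [0.6399 0.1867 0.01  ]
 [0.6718 0.0802 0.01  ]
 [0.5385 0.0399 0.01  ]]
[np.float64(0.1401), np.float64(0.1112), np.float64(0.1392), np.float64(0.1103)]
[3, 0, 1, 2] [0.58908662 0.11302893 3.43759666] 196.9597800465317 0.0007261088362528257
[0, 3, 2, 1] [0.58908662 0.11302893 3.44131989] 197.17310543038238 0.15608754856186222
```

```bash
cat > ov.py <<'E'
from h import *
import pickle
p=pickle.load(open('w1.pkl','rb'))
h=np.radians(197.0); d=np.array([np.cos(h),np.sin(h),0]); up=np.array([0,0,1.])
z=d*.5+up*np.cos(np.pi/6); x=d*np.cos(np.pi/6)-up*.5; y=np.cross(z,x)
def arcs(s,hh,rad,e=0):
    o=np.array([.58909,.11303,.075])+s*d+e*y
    A=[]
    for sg in(0,np.pi):
        lim=np.arccos(.0205/rad)
        a=np.linspace(-lim,lim,30)+sg
        A.append(o+z*hh+rad*(np.cos(a)[:,None]*x+np.sin(a)[:,None]*y))
    return A
ims=[]
K=7;x0,y0=195,65
for s in(.010,.014,.018,.022):
    im=cv2.resize(p['frame'][y0:y0+140,x0:x0+170],None,fx=K,fy=K,interpolation=2)[:,:,::-1].copy()
    for hh,rad,c in((.051,.0345,(0,0,255)),(.051,.04,(0,160,0)),(0,.024,(255,0,0))):
        for A in arcs(s,hh,rad): 
            cv2.polylines(im,[(((proj(p,A)-[x0,y0]+.5)*K)).astype(np.int32)],False,c,1)
    cv2.putText(im,str(s),(10,30),0,1,(0,255,255),2)
    ims.append(im[200:960,60:900])
o=np.vstack([np.hstack(ims[:2]),np.hstack(ims[2:])])
cv2.imwrite('pics/d2.png',cv2.resize(o,(800,600),interpolation=3))
E
python3 ov.py
```

```text
(no output)
```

View pics/d2.png

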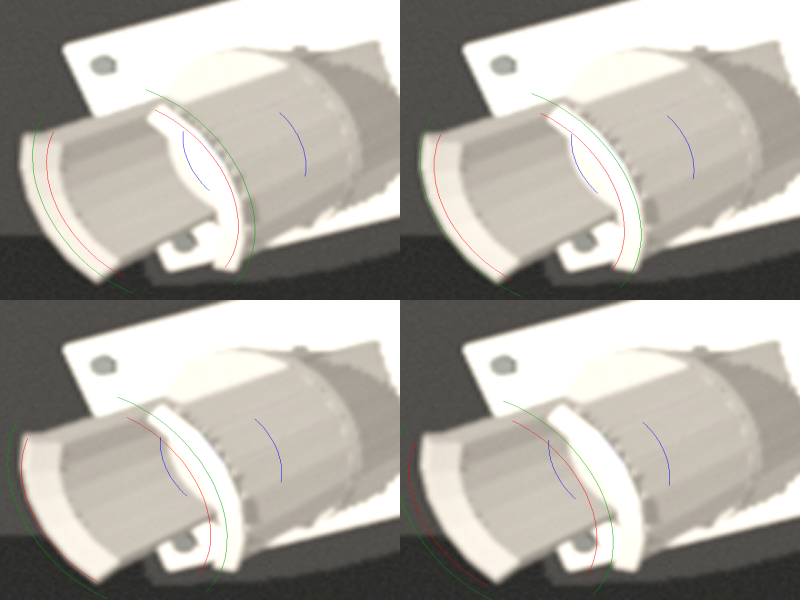

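```bash
cat >> ov.py <<'E'
K=9;x0,y0=195,95
im=cv2.resize(p['frame'][y0:y0+105,x0:x0+145],None,fx=K,fy=K,interpolation=2)[:,:,::-1].copy()
for hh,rad,c in((.051,.0345,(0,0,255)),(.051,.04,(0,160,0)),(.051,.038,(255,0,255)),(.044,.03,(255,160,0)),(0,.03,(255,0,0))):
    for A in arcs(.013,hh,rad): 
        cv2.polylines(im,[(((proj(p,A)-[x0,y0]+.5)*K)).astype(np.int32)],False,c,1)
cv2.imwrite('pics/d3.png',cv2.resize(im[:,:1100],(800,int(800*945/1100)),interpolation=3)[:600])
E
python3 ov.py
```

```text
(no output)
```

View pics/d3.png

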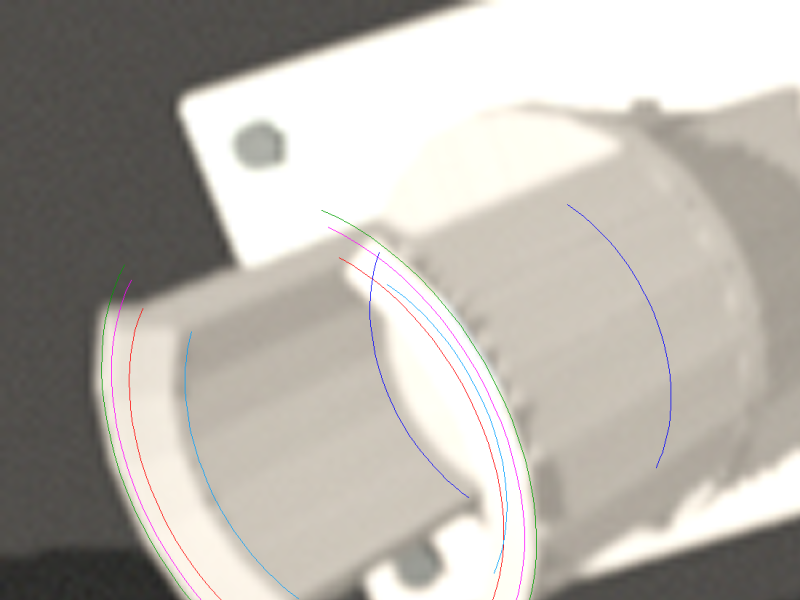

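The cup fit shows the floor centre at about (0.577, 0.109, 0.075), leaning along heading 197°. Next I'll move the wrist camera over the spacer.

>>> drive_tool --translation '[[-0.04, -0.0235, 0.004], [-0.04, -0.0235, 0.004], [-0.04, -0.0235, 0.004], [-0.04, -0.0235, 0.004], [-0.04, -0.0235, 0.004], [-0.04, -0.0235, 0.004], [-0.04, -0.0235, 0.004], [0, 0, 0], [0, 0, 0], [0, 0, 0]]' --turn '[[0, 0, 0], [0, 0, 0], [0, 0, 0], [0, 0, 0], [0, 0, 0], [0, 0, 0], [0, 0, 0], [0, 0, 0], [0, 0, 0], [0, 0, 0]]' --grip '[0.085, 0.085, 0.085, 0.085, 0.085, 0.085, 0.085, 0.085, 0.085, 0.085]'

```text
clock: 3.7
eef_pos: [0.4608, -0.1896, 0.2293]
tool_rot: [[-0.0, 1.0, 0.0], [1.0, 0.0, 0.0], [0.0, 0.0, -1.0]]
contact_force: [1.0, -0.2, -0.8]
finger_gap: 0.994
```

```bash
cat > look.py <<'E'
from workcell import r
from h import *
import sys
p=r.get_image('wrist')
for t,rad,h in(('spacer',.027,.022),('filter',.027,.014)):
    for d in r.masks_of(t,p)[:4]:
        m=d['region']; uv=(d['point'][1]*640,d['point'][0]*400)
        x0=onplane(p,uv,h/2)
        print(t,round(d['conf'],2),np.round(uv),p['frame'][m].mean(0).round(),*[np.round(v,4) for v in ringfit(p,m,rad,h,x0)])
s=r.sense();print(s['clock'],s['eef_pos'].round(4),s['tool_rot'].round(4).tolist(),s['qpos'].round(1),s['contact_force'].round(1),s['finger_gap'])
cv2.imwrite(f'pics/{sys.argv[1]}.png',p['frame'][:,:,::-1])
E
python3 look.py e1
```

```text
spacer 0.95 [327. 279.] [247. 194.  81.] [ 0.4651 -0.3439] 1441.7872 1390.0
spacer 0.56 [316. 214.] [218. 215. 208.] [ 0.4582 -0.2433] 1636.4181 1544.0
filter 0.75 [458. 164.] [238. 151.  59.] [ 0.6329 -0.1959] 1773.2617 1649.0
filter 0.7 [416. 241.] [237. 235. 229.] [ 0.587 -0.3  ] 1417.3816 1350.5
3.85 [ 0.4609 -0.1893  0.2292] [[-0.0014, 1.0, -0.0], [1.0, 0.0014, 0.0002], [0.0002, -0.0, -1.0]] [ 14.2  17.5   1.6 109.7  -0.6  52.8  16.2] [-0.1 -0.3 -0.4] 0.9964761711511168
```

View pics/e1.png

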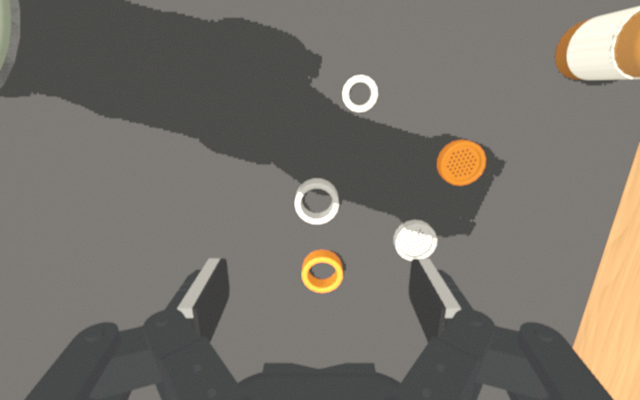

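The wrist view shows the grey spacer at (317,201), the orange tall ring at (322,271), the grey filter at (415,240), the orange disc at (461,162) and the small ring at (360,93). All three cameras agree to about 1 mm: spacer at (0.4585,-0.2435), filter at (0.587,-0.2995).

>>> drive_tool --translation '[[-0.027, -0.0012, 0], [-0.027, -0.0012, 0], [0, 0, 0.04], [0, 0, 0.04], [0, 0, 0.04], [0, 0, 0.04], [0, 0, 0.015], [0, 0, 0.015], [0, 0, 0.015], [0, 0, 0], [0, 0, 0], [0, 0, 0]]' --turn '[[0, 0, 0], [0, 0, 0], [0, 0, 0], [0, 0, 0], [0, 0, 0], [0, 0, 0], [0, 0, 0], [0, 0, 0], [0, 0, 0], [0, 0, 0], [0, 0, 0], [0, 0, 0]]' --grip '[0.085, 0.085, 0.085, 0.085, 0.085, 0.085, 0.085, 0.085, 0.085, 0.085, 0.085, 0.085]'

```text
clock: 5.05
eef_pos: [0.4586, -0.244, 0.025]
tool_rot: [[-0.0, 1.0, 0.001], [1.0, 0.0, -0.0], [-0.0, 0.001, -1.0]]
contact_force: [-0.1, -0.4, 0.4]
finger_gap: 0.991
```

```bash
python3 - <<'E'
from workcell import r
import cv2
p=r.get_image('side'); cv2.imwrite('pics/f1.png',cv2.resize(p['frame'][230:400,240:470],None,fx=3.4,fy=3.4,interpolation=2)[:,:,::-1])
p=r.get_image('wrist'); cv2.imwrite('pics/f2.png',p['frame'][:,:,::-1])
E
```

```text
(no output)
```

View pics/f1.png

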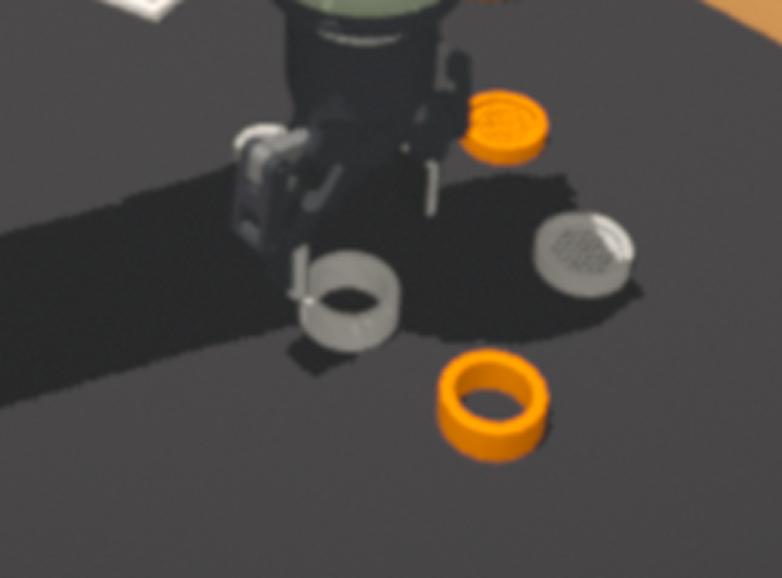

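View pics/f2.png

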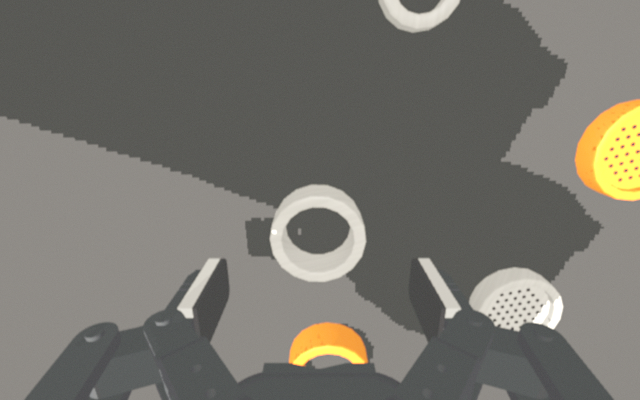

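The jaws straddle the grey spacer, with the ring centred between the fingers at column 318. I'll close on it.

>>> drive_tool --translation '[[0, 0, 0], [0, 0, 0], [0, 0, 0], [0, 0, 0], [0, 0, 0], [0, 0, 0], [0, 0, 0], [0, 0, 0]]' --turn '[[0, 0, 0], [0, 0, 0], [0, 0, 0], [0, 0, 0], [0, 0, 0], [0, 0, 0], [0, 0, 0], [0, 0, 0]]' --grip '[0.06, 0.04, 0.04, 0.04, 0.04, 0.04, 0.04, 0.04]'

```text
clock: 5.95
eef_pos: [0.458, -0.244, 0.0243]
tool_rot: [[0.0, 1.0, -0.0], [1.0, -0.0, 0.0], [0.0, -0.0, -1.0]]
contact_force: [0.1, 0.8, 0.3]
finger_gap: 0.47
```

```bash
python3 - <<'E'
from workcell import r
import cv2
s=r.sense();print(s['finger_gap']*.0854,s['eef_pos'],s['contact_force'])
p=r.get_image('side'); cv2.imwrite('pics/f3.png',cv2.resize(p['frame'][230:400,240:470],None,fx=3.4,fy=3.4,interpolation=2)[:,:,::-1])
E
```

```text
0.04010191728976313 [ 0.4580432  -0.24399373  0.02426361] [0.1444003  0.84767735 0.34669336]
```

View pics/f3.png

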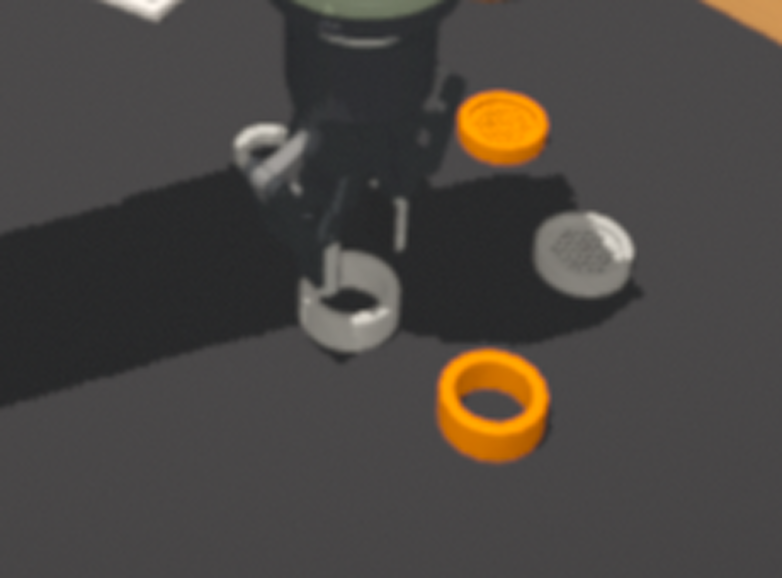

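The gap closed to 40 mm with no contact, so the fingers aren't around the ring. I'll check the geometry before moving.

```bash
python3 - <<'E'
from workcell import r
from h import *
p=r.get_image('side');w=r.get_image('wrist');c=r.get_image('scene')
for z in(0.0,.01,.02,.03,.04): print(z,proj(p,[[.438,-.244,z],[.478,-.244,z]]).round(1).tolist(),proj(w,[[.438,-.244,z],[.478,-.244,z]]).round(1).tolist())
print(proj(p,[.4585,-.2435,.022]),proj(p,[.4585,-.2435,0]))
im=p['frame'].copy()
a=cv2.resize(p['frame'][270:350,290:400],None,fx=7,fy=7,interpolation=2)
cv2.imwrite('pics/g1.png',a[:,:,::-1]); 
cv2.imwrite('pics/g2.png',w['frame'][:,:,::-1])
a=cv2.resize(c['frame'][180:270,150:270],None,fx=6,fy=6,interpolation=2)
cv2.imwrite('pics/g3.png',a[:,:,::-1])
E
```

```text
0.0 [[334.4, 327.8], [350.1, 317.5]] [[285.9, 226.7], [350.0, 226.7]]
0.01 [[334.4, 324.0], [350.2, 313.7]] [[284.3, 233.8], [351.6, 233.8]]
0.02 [[334.5, 320.2], [350.4, 309.9]] [[282.5, 241.6], [353.3, 241.6]]
0.03 [[334.6, 316.3], [350.6, 306.0]] [[280.5, 250.2], [355.2, 250.2]]
0.04 [[334.7, 312.4], [350.8, 302.1]] [[278.2, 259.8], [357.3, 259.9]]
[[342.59937449 313.91086381]] [[342.31960676 322.28491252]]
```

View pics/g1.png

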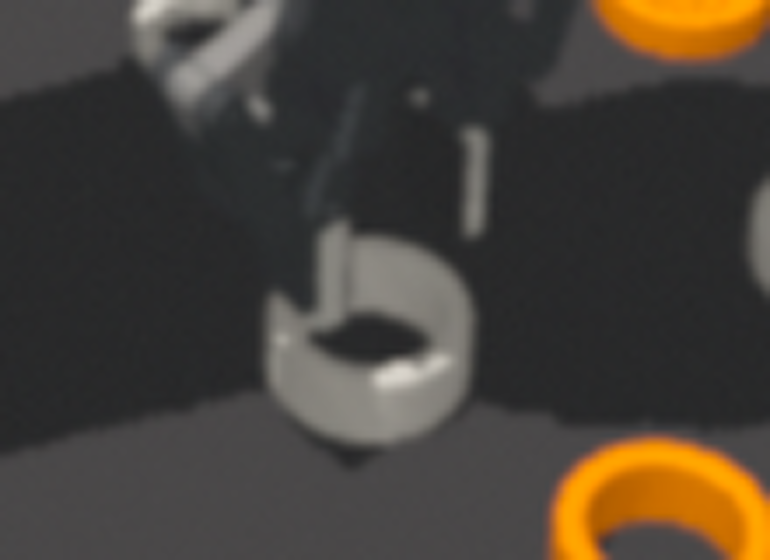

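View pics/g2.png

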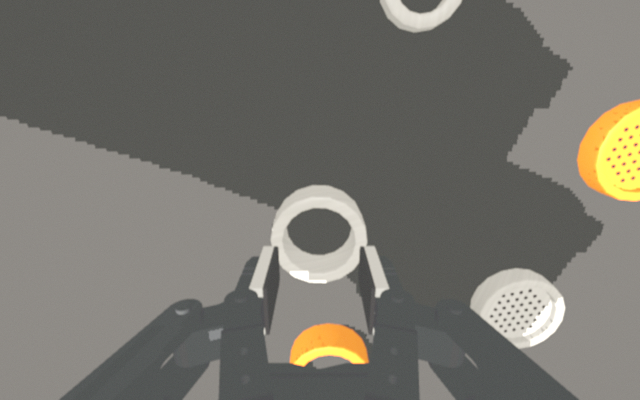

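View pics/g3.png

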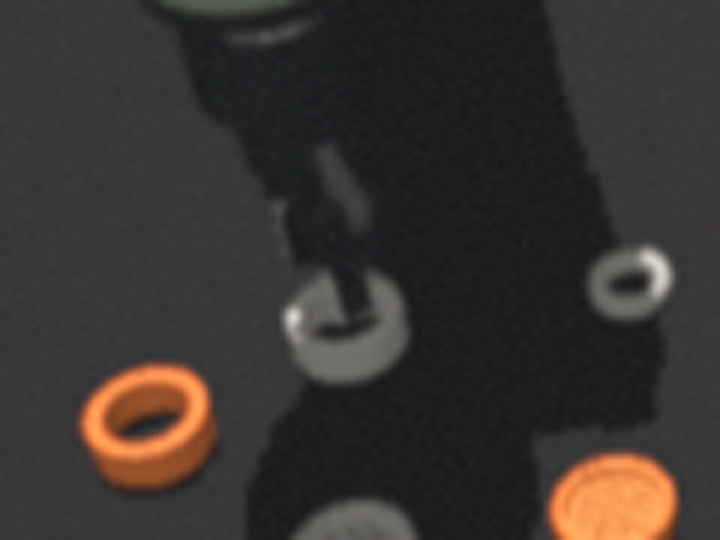

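```bash
python3 - <<'E'
from workcell import r
from h import *
p=r.get_image('side')
for z in(.195,.205,.215,.225,.235,.245): print(z,proj(p,[[.625-.0425,0,z],[.625+.0425,0,z]]).round(1).tolist())
im=cv2.imread('pics/a_side.png'); a=cv2.resize(im[70:160,280:370],None,fx=7,fy=7,interpolation=2)
for z,c in((.195,(0,0,255)),(.217,(0,255,0)),(.24,(255,0,0))):
    for q in proj(p,[[.625-.0425,0,z],[.625+.0425,0,z]]): cv2.circle(a,tuple(((q-[280,70]+.5)*7).astype(int)),5,c,2)
cv2.imwrite('pics/h1.png',a[:600])
E
```

```text
0.195 [[309.7, 163.5], [339.2, 151.7]]
0.205 [[309.6, 159.3], [339.3, 147.6]]
0.215 [[309.5, 155.1], [339.4, 143.5]]
0.225 [[309.5, 150.9], [339.5, 139.4]]
0.235 [[309.4, 146.6], [339.6, 135.2]]
0.245 [[309.4, 142.2], [339.7, 131.0]]
```

View pics/h1.png

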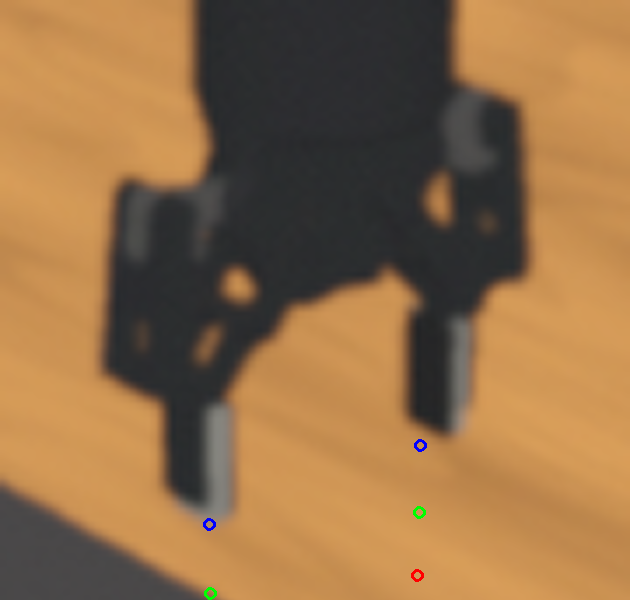

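The side view at the start shows the real fingertips at z≈0.243 while the reported TCP was at 0.217. So the tips sit about 26 mm behind the reported TCP when open, not 22 mm ahead. The tool length doesn't match what the images show, so I'll go by the images. I'll open, go down partway and measure.

>>> drive_tool --translation '[[0, 0, 0], [0, 0, 0], [0, 0, 0], [0, 0, 0], [0, 0, 0], [0, 0, 0.01], [0, 0, 0.01], [0, 0, 0.01], [0, 0, 0], [0, 0, 0]]' --turn '[[0, 0, 0], [0, 0, 0], [0, 0, 0], [0, 0, 0], [0, 0, 0], [0, 0, 0], [0, 0, 0], [0, 0, 0], [0, 0, 0], [0, 0, 0]]' --grip '[0.08, 0.08, 0.08, 0.08, 0.08, 0.08, 0.08, 0.08, 0.08, 0.08]'

```text
clock: 7.2
eef_pos: [0.4578, -0.2439, -0.0062]
tool_rot: [[0.0, 1.0, -0.001], [1.0, -0.0, 0.0], [0.0, -0.001, -1.0]]
contact_force: [-0.5, -0.5, 0.6]
finger_gap: 0.935
```

```bash
cat > snap.py <<'E'
from workcell import r
from h import *
import sys
# snap.py name x0 y0 x1 y1 cam
n=sys.argv[1];x0,y0,x1,y1=map(int,sys.argv[2:6]);cam=sys.argv[6]
p=r.get_image(cam);k=min(800/(x1-x0),600/(y1-y0))
cv2.imwrite(f'pics/{n}.png',cv2.resize(p['frame'][y0:y1,x0:x1],None,fx=k,fy=k,interpolation=2)[:600,:800,::-1])
s=r.sense();print(s['clock'],s['eef_pos'].round(4),s['tool_rot'].round(3).tolist(),s['qpos'].round(1),s['contact_force'].round(1),s['finger_gap'])
E
python3 snap.py i1 290 270 400 350 side
```

```text
7.25 [ 0.458  -0.244  -0.0058] [[0.0, 1.0, -0.0], [1.0, -0.0, 0.0], [0.0, -0.0, -1.0]] [ 20.7  40.9   1.1 115.5  -1.9  23.7  23.2] [-1.   0.  -0.3] 0.9342911196372728
```

View pics/i1.png

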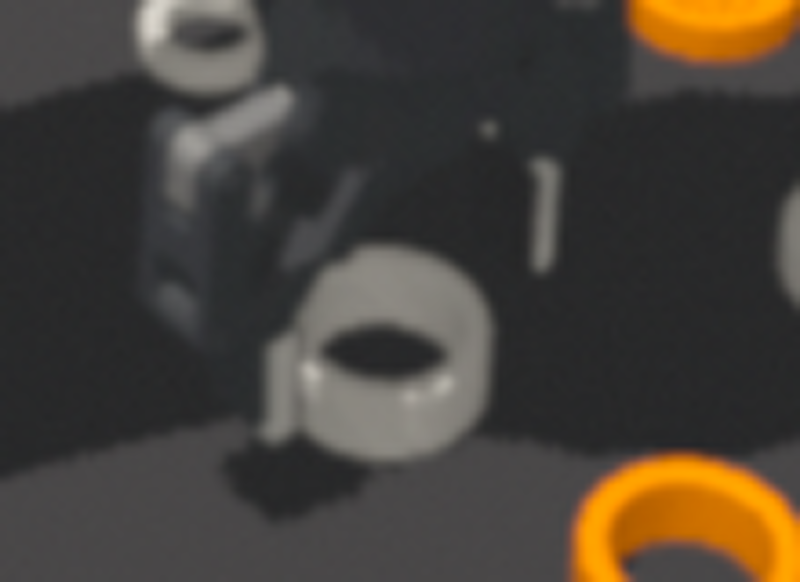

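The tip is at side (328,330), which is about 10–15 mm above the bench and beside the spacer. I'll lower it slightly and close.

>>> drive_tool --translation '[[0, 0, 0.004], [0, 0, 0], [0, 0, 0], [0, 0, 0], [0, 0, 0], [0, 0, 0], [0, 0, 0], [0, 0, 0]]' --turn '[[0, 0, 0], [0, 0, 0], [0, 0, 0], [0, 0, 0], [0, 0, 0], [0, 0, 0], [0, 0, 0], [0, 0, 0]]' --grip '[0.08, 0.065, 0.058, 0.045, 0.045, 0.045, 0.045, 0.045]'

```text
clock: 8.05
eef_pos: [0.4581, -0.2441, -0.009]
tool_rot: [[0.0, 1.0, 0.0], [1.0, -0.0, -0.0], [-0.0, 0.0, -1.0]]
contact_force: [-3.3, 2.0, 17.3]
finger_gap: 0.61
```

```bash
python3 snap.py i2 290 270 400 350 side;python3 snap.py i3 0 0 640 400 wrist
```

```text
8.1 [ 0.4581 -0.2441 -0.009 ] [[0.0, 1.0, 0.0], [1.0, -0.0, -0.0], [-0.0, 0.0, -1.0]] [ 20.7  41.2   1.1 115.5  -1.9  23.3  23.2] [-3.2  1.6 16.6] 0.6119931404198738
8.15 [ 0.4581 -0.244  -0.0089] [[0.0, 1.0, 0.0], [1.0, -0.0, -0.0], [-0.0, 0.0, -1.0]] [ 20.7  41.2   1.1 115.5  -1.9  23.3  23.2] [-4.7  2.4 16.8] 0.6085287444300557
```

View pics/i2.png

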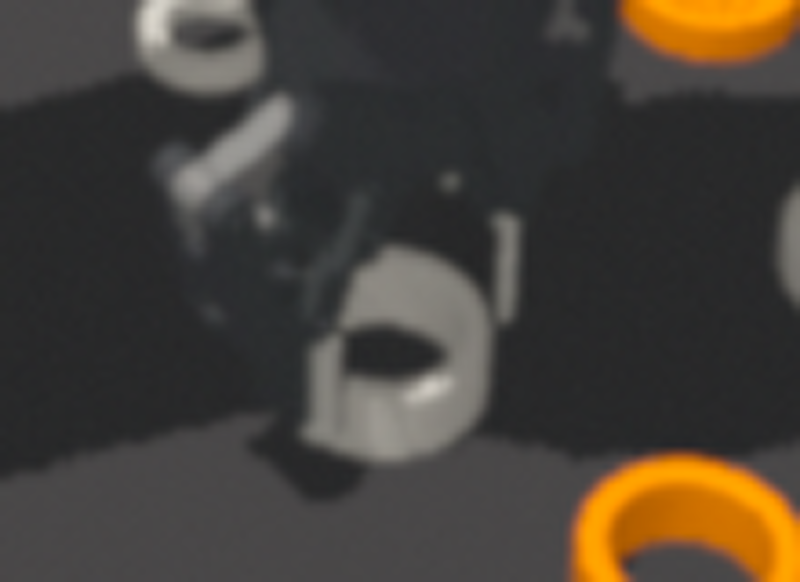

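View pics/i3.png

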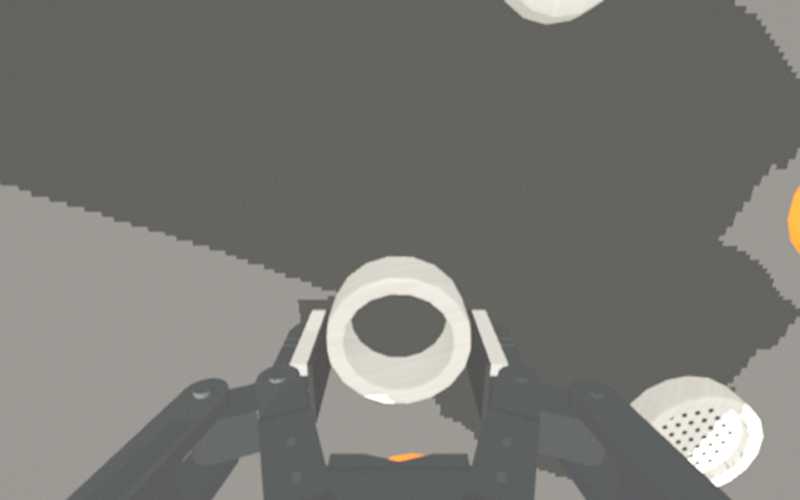

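```bash
python3 - <<'E'
from workcell import r
from h import *
w=r.get_image('wrist');p=r.get_image('side')
for z in(0.0,.005,.01,.015,.02,.025,.03): print(z,proj(w,[[.431,-.233,z],[.485,-.233,z]]).round(1).tolist(),proj(p,[[.431,-.233,z],[.431,-.255,z]]).round(1).tolist())
s=r.sense();print(s['finger_gap'],s['contact_force'])
E
```

```text
0.0 [[265.2, 234.2], [370.2, 234.2]] [[327.6, 326.2], [335.5, 333.2]]
0.005 [[263.7, 238.6], [371.7, 238.6]] [[327.6, 324.3], [335.6, 331.3]]
0.01 [[262.0, 243.3], [373.3, 243.3]] [[327.7, 322.4], [335.6, 329.4]]
0.015 [[260.2, 248.3], [375.0, 248.3]] [[327.7, 320.5], [335.7, 327.4]]
0.02 [[258.3, 253.6], [376.9, 253.6]] [[327.7, 318.6], [335.7, 325.5]]
0.025 [[256.3, 259.2], [378.8, 259.2]] [[327.7, 316.7], [335.8, 323.6]]
0.03 [[254.1, 265.2], [380.9, 265.3]] [[327.7, 314.7], [335.8, 321.6]]
0.6139504953594038 [-3.35388632  2.13846852 16.97243345]
```

The gap has stopped at about 52 mm, so the ring is held. I'll test with a lift.

>>> drive_tool --translation '[[0, 0, -0.003], [0, 0, -0.007], [0, 0, -0.02], [0, 0, -0.03], [0, 0, -0.03], [0, 0, 0], [0, 0, 0]]' --turn '[[0, 0, 0], [0, 0, 0], [0, 0, 0], [0, 0, 0], [0, 0, 0], [0, 0, 0], [0, 0, 0]]' --grip '[0.045, 0.045, 0.045, 0.045, 0.045, 0.045, 0.045]'

```text
clock: 8.95
eef_pos: [0.4583, -0.2441, 0.0809]
tool_rot: [[0.0, 1.0, 0.001], [1.0, -0.0, -0.0], [-0.0, 0.001, -1.0]]
contact_force: [-0.8, 0.1, -2.7]
finger_gap: 0.606
```

```bash
python3 snap.py j1 280 220 410 320 side;python3 snap.py j2 0 0 640 400 wrist
```

```text
9.0 [ 0.4579 -0.2439  0.0801] [[-0.0, 1.0, -0.0], [1.0, 0.0, 0.0], [0.0, -0.0, -1.0]] [ 20.1  31.9   1.9 114.1  -1.8  34.   23.2] [-0.1  0.1 -1.4] 0.6062373883224605
9.05 [ 0.4576 -0.2438  0.0797] [[-0.0, 1.0, -0.001], [1.0, 0.0, 0.0], [0.0, -0.001, -1.0]] [ 20.1  31.9   1.9 114.1  -1.8  34.   23.2] [ 0.2  1.  -1.9] 0.6082079705840098
```

View pics/j1.png

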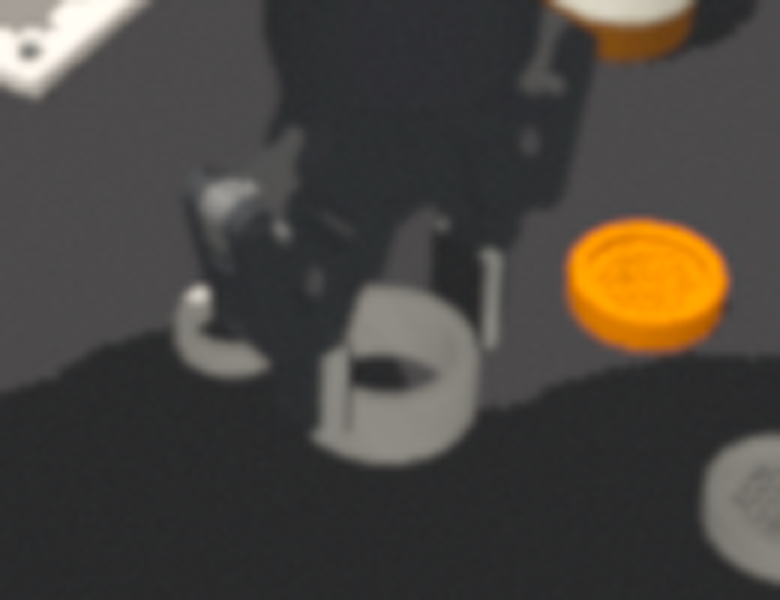

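View pics/j2.png

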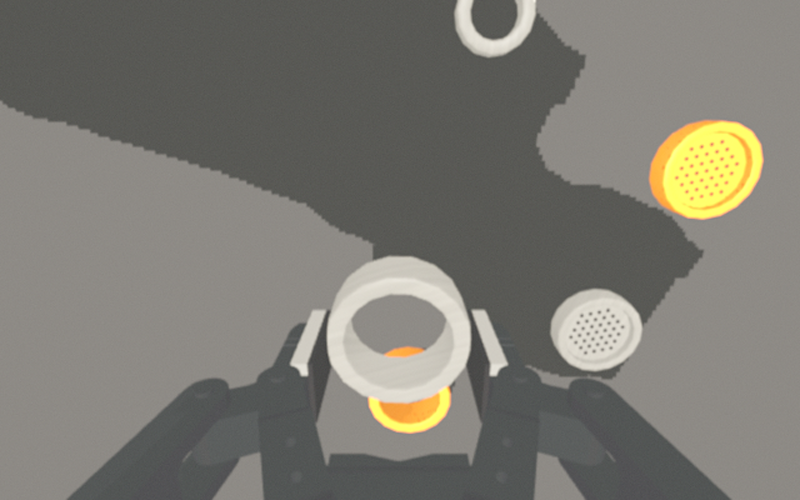

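The spacer is lifted and sits level in the fingers at wrist (320,265). The orange ring is still on the bench below. Next I'll compute the carry move.

```bash
cat > plan.py <<'E'
import numpy as np
from scipy.spatial.transform import Rotation as Ro
h=np.radians(197.0); d=np.array([np.cos(h),np.sin(h),0]); up=np.array([0,0,1.])
z=d*.5+up*np.cos(np.pi/6); y=np.cross(up,d); xc=np.cross(y,z)
O=np.array([.58909,.11303,.075])+.013*d
def Rt(sg): Y=sg*y; Z=-z; return np.c_[np.cross(Y,Z),Y,Z]
def to(s,T,Rm):
    return np.array(s['tool_rot']).T@(T-np.array(s['eef_pos'])), Ro.from_matrix(np.array(s['tool_rot']).T@Rm).as_rotvec(degrees=True)
E
python3 - <<'E'
from plan import *
from workcell import r
s=r.sense(); print(O,z,y)
for sg in(1,-1): print(sg,[v.round(4) for v in to(s,O+.061*z,Rt(sg))], Rt(sg).round(3).tolist())
E
```

```text
[0.57665804 0.10922917 0.075     ] [-0.47815238 -0.14618585  0.8660254 ] [ 0.2923717  -0.95630476  0.        ]
1 [array([ 0.3441,  0.0898, -0.0481]), array([-19.1499,  25.8077,  71.2178])] [[0.828, 0.292, 0.478], [0.253, -0.956, 0.146], [0.5, 0.0, -0.866]]
-1 [array([ 0.3441,  0.0898, -0.0481]), array([ -27.9434,  -20.7346, -104.2235])] [[-0.828, -0.292, 0.478], [-0.253, 0.956, 0.146], [-0.5, -0.0, -0.866]]
```

>>> drive_tool --translation '[[0.02, 0.0045, -0.035], [0.04, 0.0085, -0.03], [0.045, 0.0095, -0.025], [0.045, 0.0095, -0.02], [0.045, 0.0095, -0.02], [0.045, 0.0095, -0.02], [0.045, 0.0095, -0.02], [0.045, 0.0095, -0.01], [0, 0, 0]]' --turn '[[0, 0, 0], [0, 0, 0], [0, 0, 0], [0, 0, 0], [0, 0, 0], [0, 0, 0], [0, 0, 0], [0, 0, 0], [0, 0, 0]]' --grip '[0.045, 0.045, 0.045, 0.045, 0.045, 0.045, 0.045, 0.045, 0.045]'

```text
clock: 9.95
eef_pos: [0.528, 0.0896, 0.2585]
tool_rot: [[-0.007, 1.0, 0.0], [1.0, 0.007, 0.003], [0.003, 0.0, -1.0]]
contact_force: [-0.2, -0.8, -2.9]
finger_gap: 0.607
```

>>> drive_tool --translation '[[0, 0, 0], [0, 0, 0], [0, 0, 0], [0, 0, 0], [0, 0, 0], [0, 0, 0], [0, 0, 0], [0, 0, 0], [0, 0, 0], [0, 0, 0], [0, 0, 0], [0, 0, 0], [0, 0, 0]]' --turn '[[-1.915, 2.581, 7.122], [-1.915, 2.581, 7.122], [-1.915, 2.581, 7.122], [-1.915, 2.581, 7.122], [-1.915, 2.581, 7.122], [-1.915, 2.581, 7.122], [-1.915, 2.581, 7.122], [-1.915, 2.581, 7.122], [-1.915, 2.581, 7.122], [-1.915, 2.581, 7.122], [0, 0, 0], [0, 0, 0], [0, 0, 0]]' --grip '[0.045, 0.045, 0.045, 0.045, 0.045, 0.045, 0.045, 0.045, 0.045, 0.045, 0.045, 0.045, 0.045]'

```text
clock: 11.25
eef_pos: [0.5277, 0.0829, 0.2583]
tool_rot: [[0.827, 0.296, 0.478], [0.258, -0.955, 0.146], [0.5, 0.002, -0.866]]
contact_force: [0.5, -0.1, -1.9]
finger_gap: 0.611
```

```bash
python3 snap.py k1 0 0 640 400 wrist;python3 snap.py k2 180 60 380 210 side; python3 - <<'E'
from plan import *
from workcell import r
print([v.round(4) for v in to(r.sense(),O+.061*z,Rt(1))])
E
```

```text
11.3 [0.5278 0.0827 0.2584] [[0.827, 0.295, 0.478], [0.256, -0.956, 0.146], [0.5, 0.002, -0.866]] [-23.5   6.2   9.8 128.1  -9.1  16.  -78.7] [ 0.  -0.4 -2. ] 0.6069483616136035
11.35 [0.5278 0.0826 0.2585] [[0.827, 0.294, 0.478], [0.255, -0.956, 0.146], [0.5, 0.002, -0.866]] [-23.5   6.2   9.8 128.1  -9.1  16.  -78.8] [-0.4 -0.3 -1.5] 0.6112244605910379
[array([-0.0445, -0.0114,  0.1251]), array([ 0.0427, -0.0085,  0.131 ])]
```

View pics/k1.png

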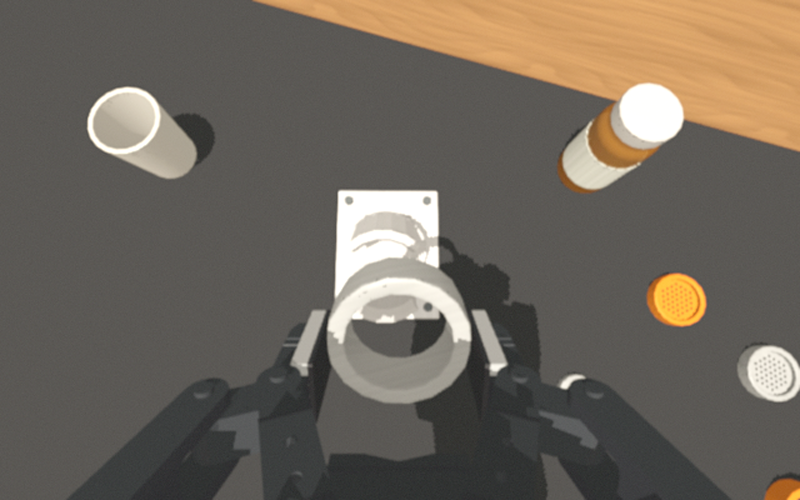

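View pics/k2.png

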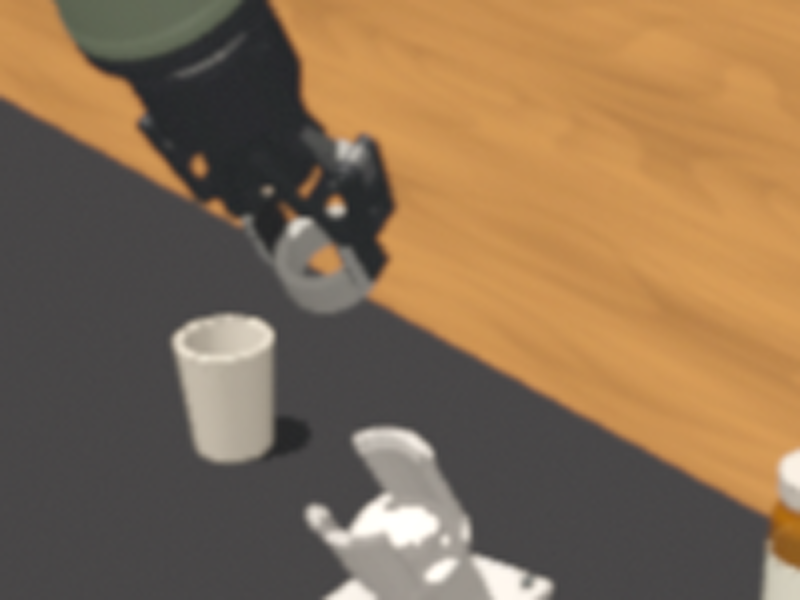

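```bash
python3 - <<'E'
import numpy as np
from scipy.optimize import least_squares
D=[(29.87,91.65,58.5,.6246,.2167),(17.5,109.7,52.8,.4983,.2292),(40.9,115.5,23.7,.519,-.0058),(31.9,114.1,34,.5188,.0801),(6.2,128.1,16,.5342,.2584),(41.2,115.5,23.3,.519,-.009)]
def fk(v,q2,q4,q6):
    a,b,L,h,e,g=v
    A=np.radians(q2);B=A+np.radians(q4);C=B+np.radians(q6)
    return np.array([a*np.sin(A)+b*np.sin(B)+L*np.sin(C)+e,h+a*np.cos(A)+b*np.cos(B)+L*np.cos(C)])
f=lambda v:np.concatenate([fk(v,*D_[:3])-D_[3:] for D_ in D]+[0.01*np.array([v[4],v[5]])])
s=least_squares(f,[.4,.4,.25,.35,0,0]);v=s.x;print(v.round(4),s.fun.round(4))
for hgt in(.061,.04,.02,.0,-.009):
    T=np.array([.57666,.10923,.075])+hgt*np.array([-.4782,-.1462,.866]); R=np.hypot(*T[:2])
    for q0 in([10,128,12],[60,60,30]):
        g=least_squares(lambda q:np.r_[fk(v,*q)-[R,T[2]],(sum(q)-150)*.01],q0); print(hgt,g.x.round(1),g.cost)
E
```

```text
[0.5302 0.4178 0.3495 0.3257 0.005  0.    ] [ 0.0005  0.0008 -0.0011  0.     -0.0002 -0.0001  0.     -0.0002  0.0003
 -0.001   0.0005  0.0004  0.0001  0.    ]
0.061 [ 23.2 133.1  -6.3] 9.258803400470028e-15
0.061 [ 23.2 133.1  -6.3] 2.151778588761338e-21
0.04 [ 26.3 132.3  -8.6] 2.444860305172157e-14
0.04 [ 26.3 132.3  -8.6] 1.686846686242167e-22
0.02 [ 29.1 131.4 -10.5] 3.3279996891304016e-14
0.02 [ 29.1 131.4 -10.5] 5.96827064626132e-13
0.0 [ 31.9 130.4 -12.3] 1.7751812681672027e-14
0.0 [ 31.9 130.4 -12.3] 1.1638551063718417e-20
-0.009 [ 33.2 129.9 -13.1] 5.483942538393378e-15
-0.009 [ 33.2 129.9 -13.1] 1.0076339301718517e-19
```

The planar model shows that the low tilted pose needs joint 6 near its limit, so the elbow has to swivel. I'll check with a full 7-joint model before descending.

```bash
cat > kin.py <<'E'
import numpy as np, itertools
from scipy.spatial.transform import Rotation as Ro
from scipy.optimize import least_squares
LO=np.array([-166.77,-17.47,-85.68,9.62,-72.42,9.2,-144.41]);HI=np.array([166.77,122.26,81.53,139.38,252.41,110.78,144.41])
def fk(q,P):
    a,b,L,h,e,o1,o7=P['v']; s1,s3,s5,s7=P['s']
    R=Ro.from_euler('z',s1*q[0]+o1,degrees=True)
    p=np.array([0,0,h])+R.apply([e,0,0])
    R=R*Ro.from_euler('y',q[1],degrees=True); R=R*Ro.from_euler('z',s3*q[2],degrees=True)
    p=p+R.apply([0,0,a])
    R=R*Ro.from_euler('y',q[3],degrees=True); R=R*Ro.from_euler('z',s5*q[4],degrees=True)
    p=p+R.apply([0,0,b])
    R=R*Ro.from_euler('y',q[5],degrees=True); R=R*Ro.from_euler('z',s7*q[6]+o7,degrees=True)
    p=p+R.apply([0,0,L]); return p,R.as_matrix()
Q=[([-4.022,29.874,-2.08,91.645,1.215,58.505,-6.463],[.6246,0,.2167],[[0,1,0],[1,0,0],[0,0,-1]]),
([14.2,17.5,1.6,109.7,-.6,52.8,16.2],[.4609,-.1893,.2292],[[0,1,0],[1,0,0],[0,0,-1]]),
([20.7,40.9,1.1,115.5,-1.9,23.7,23.2],[.458,-.244,-.0058],[[0,1,0],[1,0,0],[0,0,-1]]),
([20.1,31.9,1.9,114.1,-1.8,34,23.2],[.4579,-.2439,.0801],[[0,1,0],[1,0,0],[0,0,-1]]),
([-23.5,6.2,9.8,128.1,-9.1,16,-78.7],[.5278,.0827,.2584],[[.827,.295,.478],[.256,-.956,.146],[.5,.002,-.866]])]
def res(v,s):
    P=dict(v=v,s=s);o=[]
    for q,p,R in Q:
        a,b=fk(q,P);o+=list(a-p)+list(.2*(b-np.array(R)).ravel())
    return np.array(o)
def fit():
    best=None
    for s in itertools.product((1,-1),repeat=4):
        for o1 in(0,180,90,-90):
          for o7 in(0,90,180,-90):
            g=least_squares(res,[.53,.418,.35,.326,.005,o1,o7],args=(s,),max_nfev=30)
            if best is None or g.cost<best[0].cost: best=(g,s)
    return best
E
python3 - <<'E'
from kin import *
import pickle
g,s=fit();print(g.x.round(4),s,g.cost,abs(g.fun).max())
pickle.dump(dict(v=g.x,s=s),open('P.pkl','wb'))
E
```

```text
[ 5.30200e-01  4.20500e-01  3.46700e-01  3.24600e-01  3.10000e-03
 -6.18070e+00  8.40076e+01] (-1, -1, -1, -1) 0.00019355014963725063 0.010602887430368694
```

```bash
cat > sim.py <<'E'
from kin import *
from plan import O,z,Rt
import pickle
P=pickle.load(open('P.pkl','rb'))
def ik(q0,T,R,reg=1e-3):
    f=lambda q:np.r_[fk(q,P)[0]-T,.3*(fk(q,P)[1]-R).ravel(),reg*.01*(q-q0)]
    return least_squares(f,np.clip(q0,LO+.01,HI-.01),bounds=(LO,HI),x_scale=20,max_nfev=300)
E
python3 - <<'E'
from sim import *
q=np.array([-23.5,6.2,9.8,128.1,-9.1,16,-78.7])
for k in(.19,.17,.15,.13,.11,.09,.07,.05,.03,.01,-.009):
    g=ik(q,O+k*z,Rt(1)); p,R=fk(g.x,P); print(k,g.x.round(1),np.linalg.norm(p-O-k*z).round(4),round(np.degrees(np.arccos(np.clip((np.trace(R.T@Rt(1))-1)/2,-1,1))),2)); q=g.x
E
```

```text
0.19 [-15.8   4.2   4.4 134.1 -26.8  13.7 -59.8] 0.0 0.0
0.17 [-12.6   7.1   0.7 134.2 -31.9  10.7 -54.8] 0.0 0.0
0.15 [-18.7  10.1   7.2 134.2 -48.4   9.2 -38.6] 0.0 0.0
0.13 [-23.9  13.4  13.2 134.1 -69.5   9.2 -17.8] 0.0 0.0
0.11 [-23.2  15.9  12.2 132.8 -72.4   9.2 -15.1] 0.0046 0.8
0.09 [-22.3  18.4  11.1 131.2 -72.4   9.2 -15.3] 0.0095 1.72
0.07 [-21.6  20.9  10.2 129.5 -72.4   9.2 -15.5] 0.014 2.59
0.05 [-21.1  23.4   9.5 127.8 -72.4   9.2 -15.7] 0.018 3.42
0.03 [-20.7  25.9   8.9 126.  -72.4   9.2 -15.9] 0.0216 4.21
0.01 [-20.4  28.4   8.5 124.2 -72.4   9.2 -16.2] 0.0248 4.94
-0.009 [-20.2  30.8   8.1 122.4 -72.4   9.2 -16.4] 0.0275 5.6
```

```bash
python3 - <<'E'
from sim import *
rng=np.random.default_rng(0)
for sg in(-1,1):
  sols=[]
  for i in range(60):
    q0=rng.uniform(LO,HI); q0[1]=25;q0[3]=128
    g=ik(q0,O+.03*z,Rt(sg),0)
    if g.cost<1e-10: sols.append(g.x)
  print(sg,len(sols))
  for s in sols[:14]:
    qq=s;ok=[]
    for k in(.03,.06,.1,.14,-.009):
        g=ik(qq if k!=-.009 else s,O+k*z,Rt(sg));ok.append(g.cost<1e-6); qq=g.x
    print(s.round(0),ok)
E
```

```text
-1 33
[ 38.  63. -82. 131. 106.  57.   3.] [np.True_, np.True_, np.True_, np.True_, np.True_]
[ 21.  36. -46. 131. 115.  22. -17.] [np.True_, np.True_, np.True_, np.True_, np.True_]
[ 12.  32. -33. 131. 127.  15. -31.] [np.True_, np.True_, np.True_, np.True_, np.True_]
[ 22.  37. -49. 131. 114.  24. -15.] [np.True_, np.True_, np.True_, np.True_, np.True_]
[ -18.   28.    5.  131.  219.   11. -127.] [np.True_, np.True_, np.False_, np.False_, np.True_]
[ 24.  38. -51. 131. 113.  25. -13.] [np.True_, np.True_, np.True_, np.True_, np.True_]
[ 18.  34. -42. 131. 119.  19. -21.] [np.True_, np.True_, np.True_, np.True_, np.True_]
[ -17.   28.    4.  131.  216.   11. -124.] [np.True_, np.True_, np.False_, np.False_, np.True_]
[  5.  30. -25. 131. 141.  11. -46.] [np.True_, np.True_, np.True_, np.True_, np.True_]
[ 15.  33. -37. 131. 123.  17. -26.] [np.True_, np.True_, np.True_, np.True_, np.True_]
[ 33.  49. -67. 131. 107.  40.  -4.] [np.True_, np.True_, np.True_, np.True_, np.True_]
[ 33.  49. -68. 131. 107.  40.  -3.] [np.True_, np.True_, np.True_, np.True_, np.True_]
[  4.  29. -23. 131.
[... 720 characters left out ...]
. 132.  13. 144.] [np.True_, np.True_, np.False_, np.False_, np.True_]
[  9.  31. -30. 131. 132.  13. 144.] [np.True_, np.True_, np.False_, np.False_, np.True_]
[-14.  28.   0. 131. 209.  10.  64.] [np.True_, np.True_, np.False_, np.False_, np.True_]
[-51.  37.  49. 131. 251.  33.  14.] [np.True_, np.True_, np.False_, np.False_, np.True_]
[-16.  28.   3. 131. 214.  11.  58.] [np.True_, np.True_, np.False_, np.False_, np.True_]
[  9.  31. -30. 131. 132.  13. 144.] [np.True_, np.True_, np.False_, np.False_, np.True_]
[-54.  40.  55. 131. 252.  37.  12.] [np.True_, np.True_, np.False_, np.False_, np.True_]
[-19.  28.   6. 131. 220.  11.  52.] [np.True_, np.True_, np.False_, np.False_, np.True_]
```

```bash
cat > path.py <<'E'
from sim import *
def run(q_now,q_goal,n=30):
    q=q_now.copy();out=[]
    pp,RR=fk(q,P)
    for i in range(1,n+1):
        qi=q_now+(q_goal-q_now)*i/n; p,R=fk(qi,P)
        g=ik(q,p,R,1e-2); q=g.x
        out.append((p,R,q.copy(),qi))
    return out
E
python3 - <<'E'
from path import *
from workcell import r
qn=np.array(r.sense()['qpos'])
for qs in([18.,34,-42,131,119,19,-21],[28,42,-58,131,110,31,-9],[12,32,-33,131,127,15,-31]):
    g=ik(np.array(qs),O+.03*z,Rt(-1)); q=g.x
    for k in(.06,.09,.12,.15): q=ik(q,O+k*z,Rt(-1)).x
    print('goal',q.round(1))
    o=run(qn,q)
    for i in(4,9,14,19,24,29): p,R,a,b=o[i]; print(p.round(3),R[:,2].round(2),a.round(0),b.round(0))
    a=o[-1][2]
    for k in(.12,.09,.06,.03,0,-.009): g=ik(a,O+k*z,Rt(-1));a=g.x; print(k,a.round(0),g.cost<1e-5)
E
```

```text
goal [ 39.8  18.9 -63.2 134.1  66.8  15.2  27.5]
[0.515 0.077 0.23 ] [ 0.45  0.06 -0.89] [-20.   8.   5. 129.  -1.  16. -56.] [-13.   8.  -2. 129.   4.  16. -61.]
[0.505 0.071 0.208] [ 0.42  0.04 -0.91] [-14.  10.  -1. 130.   6.  15. -33.] [ -2.  10. -15. 130.  16.  16. -43.]
[0.499 0.069 0.194] [ 0.4   0.04 -0.91] [ -7.  12.  -9. 131.  13.  14. -10.] [  8.  13. -27. 131.  29.  16. -26.]
[0.497 0.072 0.187] [ 0.41  0.06 -0.91] [  1.  12. -18. 132.  20.  12.  13.] [ 19.  15. -39. 132.  42.  15.  -8.]
[0.499 0.078 0.191] [ 0.43  0.1  -0.9 ] [ 12.  13. -29. 133.  28.  10.  36.] [ 29.  17. -51. 133.  54.  15.  10.]
[0.505 0.087 0.205] [ 0.48  0.15 -0.87] [ 29.  14. -48. 134.  48.   9.  46.] [ 40.  19. -63. 134.  67.  15.  28.]
0.12 [ 23.  19. -44. 134.  79.   9.  16.] True
0.09 [ 25.  26. -48. 133.  99.  15.  -3.] True
0.06 [ 25.  32. -50. 132. 107.  21. -10.] True
0.03 [ 24.  38. -50. 131. 113.  25. -14.] True
0 [ 22.  43. -50. 130. 117.  28. -16.] True
-0.009 [ 22.  44. -50. 129. 118.  29. -16.] True
goal [ 46.4  25.4 -74.7 134.1  76.   23.5  19.1]
[0.505 0.08  0.217] [ 0.41  0.06 -0.9
[... 1241 characters left out ...]
91] [ -7.  12.  -9. 131.  13.  14. -10.] [  8.  13. -27. 131.  29.  16. -26.]
[0.497 0.072 0.187] [ 0.41  0.06 -0.91] [  1.  12. -18. 132.  20.  12.  13.] [ 19.  15. -39. 132.  42.  15.  -8.]
[0.499 0.078 0.191] [ 0.43  0.1  -0.9 ] [ 12.  13. -29. 133.  28.  10.  36.] [ 29.  17. -51. 133.  54.  15.  10.]
[0.505 0.087 0.205] [ 0.48  0.15 -0.87] [ 29.  14. -48. 134.  48.   9.  46.] [ 40.  19. -63. 134.  67.  15.  28.]
0.12 [ 23.  19. -44. 134.  79.   9.  16.] True
0.09 [ 25.  26. -48. 133.  99.  15.  -3.] True
0.06 [ 25.  32. -50. 132. 107.  21. -10.] True
0.03 [ 24.  38. -50. 131. 113.  25. -14.] True
0 [ 22.  43. -50. 130. 117.  28. -16.] True
-0.009 [ 22.  44. -50. 129. 118.  29. -16.] True
```

```bash
python3 - <<'E'
from path import *
from workcell import r
s=r.sense();qn=np.array(s['qpos']);p0=np.array(s['eef_pos']);R0=np.array(s['tool_rot'])
zt=np.array([.40,.02,-.91]);zt/=np.linalg.norm(zt)
ax=np.cross(R0[:,2],zt);an=np.arcsin(np.linalg.norm(ax));RA=Ro.from_rotvec(ax/np.linalg.norm(ax)*an).as_matrix()@R0
pA=np.array([.50,.072,.20])
print('A: trans tool',(R0.T@(pA-p0)).round(4),'rot',Ro.from_matrix(R0.T@RA).as_rotvec(degrees=True).round(2))
q=qn
def seg(q,p0,R0,p1,R1rv,n,lab):
    R1=None
    for i in range(1,n+1):
        R=R0@Ro.from_rotvec(np.array(R1rv)*i/n,degrees=True).as_matrix(); g=ik(q,p0+(p1-p0)*i/n,R,1e-2);q=g.x
    print(lab,q.round(1),g.cost); return q,p1,R
for sgn in(-1,1):
    q,p,R=seg(qn,p0,R0,pA,Ro.from_matrix(R0.T@RA).as_rotvec(degrees=True),4,'A')
    for j in range(3): q,p,R=seg(q,p,R,p,[0,0,sgn*60],7,'B')
    q,p,R=seg(q,p,R,O+.15*z,Ro.from_matrix(R.T@Rt(-1)).as_rotvec(degrees=True),6,'C')
    for k in(.12,.09,.06,.03,0,-.009): g=ik(q,O+k*z,Rt(-1),1e-2);q=g.x; print(k,q.round(0),g.cost<1e-5)
E
```

```text
A: trans tool [-0.0549  0.0018  0.0358] rot [-5.6  -6.89 -0.  ]
A [-31.1  11.3  16.8 130.4  -3.   15.2 -86.7] 3.4459774311045857e-07
B [-17.4  10.9   1.1 130.4  10.3  15.4 -39.9] 2.9164688079234104e-07
B [ -3.8  11.2 -14.4 130.4  22.3  16.4   8.2] 2.979847803096787e-07
B [  9.4  12.3 -29.9 130.3  33.7  18.1  56.9] 3.006326173114307e-07
C [ 28.7  14.1 -47.9 134.   46.4   9.2  47.4] 2.9020220479651237e-06
0.12 [ 23.  19. -44. 134.  76.   9.  18.] True
0.09 [ 25.  26. -48. 133.  98.  15.  -2.] True
0.06 [ 25.  32. -50. 132. 107.  21. -10.] True
0.03 [ 24.  38. -51. 131. 113.  25. -14.] True
0 [ 23.  43. -50. 130. 117.  28. -16.] True
-0.009 [ 22.  44. -50. 129. 118.  29. -16.] True
A [-31.1  11.3  16.8 130.4  -3.   15.2 -86.7] 3.4459774311045857e-07
B [ -44.8   12.7   32.9  130.3  -18.    15.9 -131.8] 2.7273465299695293e-07
B [ -76.2   31.6   80.5  130.2  -66.9   36.1 -144.4] 1.6523070353714793e-06
B [ -39.3   27.7   81.5  139.4  -72.4   61.  -144.4] 0.024093368455962813
C [ -37.5   27.4   81.5  139.4  -72.4   67.8 -144.4] 0.020505945964932937
0.12 [ -38.   29.   82.  139.  -72.   68. -144.] False
0.09 [ -38.   30.   82.  139.  -72.   69. -144.] False
0.06 [ -38.   32.   82.  139.  -72.   70. -144.] False
0.03 [  48.   43.  -42.  128.  -72.    9. -144.] False
0 [  44.   46.  -39.  125.  -72.    9. -144.] False
-0.009 [  43.   47.  -39.  124.  -72.    9. -144.] False
```

>>> drive_tool --translation '[[-0.0138, 0.0005, 0.009], [-0.0138, 0.0005, 0.009], [-0.0138, 0.0005, 0.009], [-0.0138, 0.0005, 0.009], [0, 0, 0], [0, 0, 0], [0, 0, 0], [0, 0, 0], [0, 0, 0], [0, 0, 0], [0, 0, 0], [0, 0, 0], [0, 0, 0], [0, 0, 0], [0, 0, 0]]' --turn '[[-1.4, -1.7, 0], [-1.4, -1.7, 0], [-1.4, -1.7, 0], [-1.4, -1.7, 0], [0, 0, -8], [0, 0, -8], [0, 0, -8], [0, 0, -8], [0, 0, -8], [0, 0, -8], [0, 0, -8], [0, 0, -8], [0, 0, -8], [0, 0, -8], [0, 0, -8]]' --grip '[0.045, 0.045, 0.045, 0.045, 0.045, 0.045, 0.045, 0.045, 0.045, 0.045, 0.045, 0.045, 0.045, 0.045, 0.045]'

```text
clock: 12.85
eef_pos: [0.4978, 0.0699, 0.2012]
tool_rot: [[-0.224, 0.887, 0.404], [0.972, 0.236, 0.021], [-0.077, 0.397, -0.915]]
contact_force: [0.1, -0.3, -1.7]
finger_gap: 0.609
```

```bash
python3 - <<'E'
from workcell import r
s=r.sense();print(s['clock'],s['qpos'].round(1),s['eef_pos'].round(3),s['tool_rot'].round(3).tolist(),s['finger_gap'],s['contact_force'].round(1))
E
```

```text
12.85 [-17.3  10.5  -2.2 130.6  23.9  17.4 -27. ] [0.498 0.07  0.201] [[-0.224, 0.887, 0.404], [0.972, 0.236, 0.021], [-0.077, 0.397, -0.915]] 0.6094107157326574 [ 0.1 -0.3 -1.7]
```

>>> drive_tool --translation '[[0, 0, 0], [0, 0, 0], [0, 0, 0], [0, 0, 0], [0, 0, 0], [0, 0, 0], [0, 0, 0], [0, 0, 0], [0, 0, 0], [0, 0, 0], [0, 0, 0]]' --turn '[[0, 0, -8], [0, 0, -8], [0, 0, -8], [0, 0, -8], [0, 0, -8], [0, 0, -8], [0, 0, -8], [0, 0, -8], [0, 0, -8], [0, 0, -8], [0, 0, -8]]' --grip '[0.045, 0.045, 0.045, 0.045, 0.045, 0.045, 0.045, 0.045, 0.045, 0.045, 0.045]'

```text
clock: 13.95
eef_pos: [0.4978, 0.0698, 0.2012]
tool_rot: [[-0.894, -0.193, 0.404], [-0.202, 0.979, 0.021], [-0.399, -0.063, -0.915]]
contact_force: [0.5, -0.5, -1.8]
finger_gap: 0.612
```

```bash
cat > tgt.py <<'E'
from sim import *
from plan import to
from workcell import r
import sys
s=r.sense();print(s['clock'],'q',s['qpos'].round(1),s['eef_pos'].round(3),s['finger_gap'],s['contact_force'].round(1))
q=np.array(s['qpos'])
for k in map(float,sys.argv[2:]):
    t,rv=to(s,O+k*z,Rt(int(sys.argv[1]))); g=ik(q,O+k*z,Rt(int(sys.argv[1])),1e-2); print(k,t.round(4),rv.round(2),'ik',g.x.round(0),g.cost<1e-5)
E
python3 tgt.py -1 .12 .1 .08
```

```text
13.95 q [ -0.   11.4 -21.6 129.8  34.5  19.9  50.9] [0.498 0.07  0.201] 0.6120252041584415 [ 0.5 -0.5 -1.8]
0.12 [-0.0147  0.0186  0.0295] [-5.87 -6.59 -3.6 ] ik [ 23.  19. -43. 134.  76.   9.  19.] False
0.1 [-0.017   0.0208  0.0493] [-5.87 -6.59 -3.6 ] ik [ 19.  21. -39. 133.  91.   9.   3.] False
0.08 [-0.0192  0.0229  0.0691] [-5.87 -6.59 -3.6 ] ik [ 24.  27. -48. 133. 101.  16.  -5.] False
```

>>> drive_tool --translation '[[-0.0021, 0.0026, 0.0062], [-0.0021, 0.0026, 0.0062], [-0.0021, 0.0026, 0.0062], [-0.0021, 0.0026, 0.0062], [-0.0021, 0.0026, 0.0062], [-0.0021, 0.0026, 0.0062], [-0.0021, 0.0026, 0.0062], [-0.0021, 0.0026, 0.0062], [0, 0, 0], [0, 0, 0], [0, 0, 0], [0, 0, 0]]' --turn '[[-0.73, -0.82, -0.45], [-0.73, -0.82, -0.45], [-0.73, -0.82, -0.45], [-0.73, -0.82, -0.45], [-0.73, -0.82, -0.45], [-0.73, -0.82, -0.45], [-0.73, -0.82, -0.45], [-0.73, -0.82, -0.45], [0, 0, 0], [0, 0, 0], [0, 0, 0], [0, 0, 0]]' --grip '[0.045, 0.045, 0.045, 0.045, 0.045, 0.045, 0.045, 0.045, 0.045, 0.045, 0.045, 0.045]'

```text
clock: 15.15
eef_pos: [0.5287, 0.0975, 0.1642]
tool_rot: [[-0.831, -0.285, 0.478], [-0.247, 0.958, 0.143], [-0.499, 0.001, -0.866]]
contact_force: [-0.7, 0.2, -1.3]
finger_gap: 0.61
```

```bash
python3 tgt.py -1 .1 .08; python3 snap.py l1 0 0 640 400 wrist;python3 snap.py l2 200 110 340 215 side; python3 snap.py l3 270 120 380 240 scene
```

```text
15.15 q [  8.1  18.9 -29.4 132.2  85.1   9.6   6.6] [0.529 0.098 0.164] 0.6102184017422294 [-0.7  0.2 -1.3]
0.1 [ 0.0019 -0.0028  0.0019] [-0.15 -0.04 -0.4 ] ik [ 19.  21. -39. 134.  95.   9.   0.] True
0.08 [ 0.0019 -0.0028  0.0219] [-0.15 -0.04 -0.4 ] ik [ 19.  25. -41. 133. 105.  12. -10.] True
15.2 [0.5287 0.0976 0.1642] [[-0.83, -0.285, 0.478], [-0.247, 0.958, 0.144], [-0.499, 0.001, -0.866]] [  8.1  18.9 -29.4 132.2  85.1   9.6   6.6] [ 0.1 -0.7 -2. ] 0.6100445826208742
15.25 [0.5287 0.0977 0.1642] [[-0.83, -0.286, 0.478], [-0.247, 0.958, 0.144], [-0.499, 0.001, -0.866]] [  8.1  18.9 -29.5 132.2  85.2   9.6   6.5] [-0.1  1.1 -1.7] 0.6156701271969015
15.3 [0.5286 0.0977 0.1641] [[-0.83, -0.286, 0.478], [-0.247, 0.958, 0.144], [-0.499, 0.001, -0.866]] [  8.1  18.9 -29.5 132.2  85.2   9.6   6.5] [ 0.4 -0.6 -2.4] 0.6061034228915853
```

View pics/l1.png

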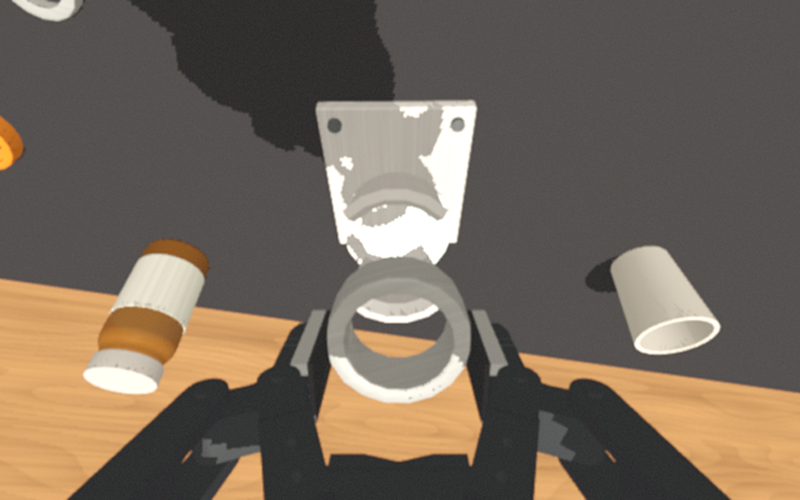

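View pics/l2.png

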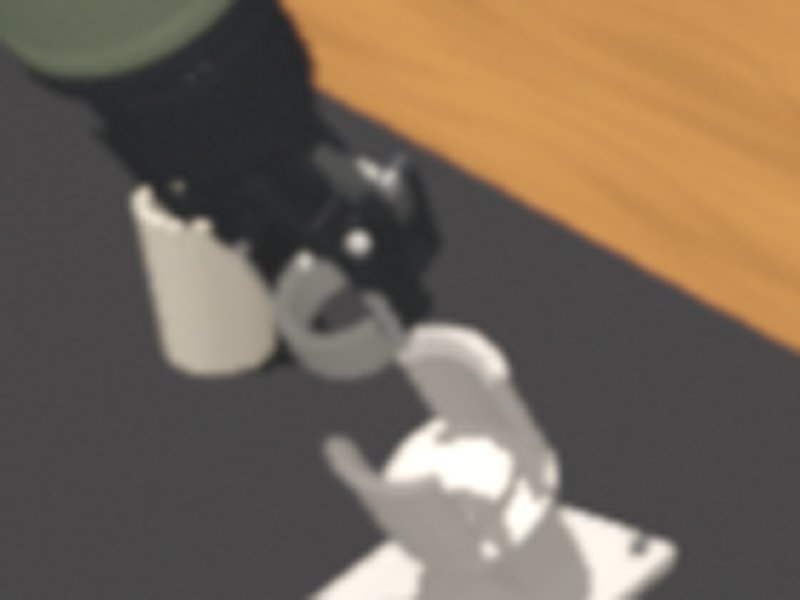

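View pics/l3.png

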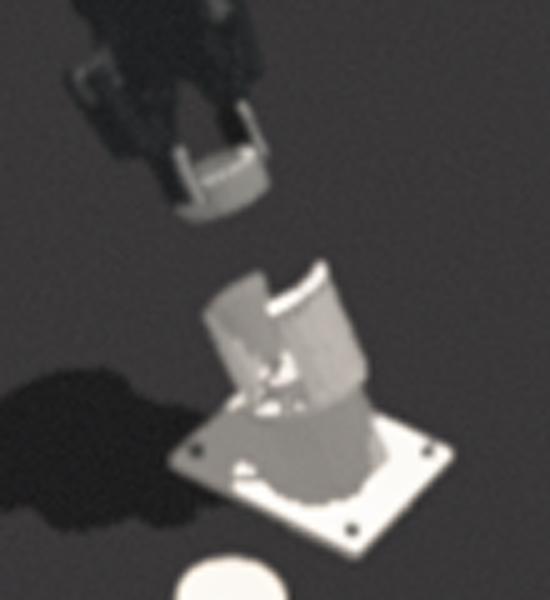

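The ring now sits coaxial above the mouth. I'll overlay the predicted held-ring and cup outlines on all the views to verify this before inserting.

```bash
cat > over.py <<'E'
from workcell import r
from h import *
from plan import *
import sys
tag=sys.argv[1]; b=float(sys.argv[2]); H=float(sys.argv[3]) # ring bottom tool z, height
s=r.sense();T=np.array(s['eef_pos']);Rm=np.array(s['tool_rot'])
def circ(o,ax,ay,rad): a=np.linspace(0,2*np.pi,60)[:,None]; return o+rad*(np.cos(a)*ax+np.sin(a)*ay)
for cam,(x0,y0,x1,y1) in(('wrist',(160,60,480,300)),('side',(200,110,340,215)),('scene',(270,120,380,240))):
    p=r.get_image(cam);k=min(800/(x1-x0),600/(y1-y0))
    im=cv2.resize(p['frame'][y0:y1,x0:x1],None,fx=k,fy=k,interpolation=2)[:,:,::-1].copy()
    def L(X,c): cv2.polylines(im,[((proj(p,X)-[x0,y0]+.5)*k).astype(np.int32)],False,c,1)
    for zz,c in((b,(0,0,255)),(b-H,(0,255,255))): L(circ(T+Rm[:,2]*zz,Rm[:,0],Rm[:,1],.027),c)
    L(circ(O+.051*z,xc,y,.0345),(0,255,0)); L(circ(O+.051*z,xc,y,.04),(0,160,0)); L(circ(O,xc,y,.024),(255,0,0))
    cv2.imwrite(f'pics/{tag}_{cam}.png',im[:600,:800])
E
python3 over.py m1 -.009 .022
```

```text
(no output)
```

View pics/m1_wrist.png

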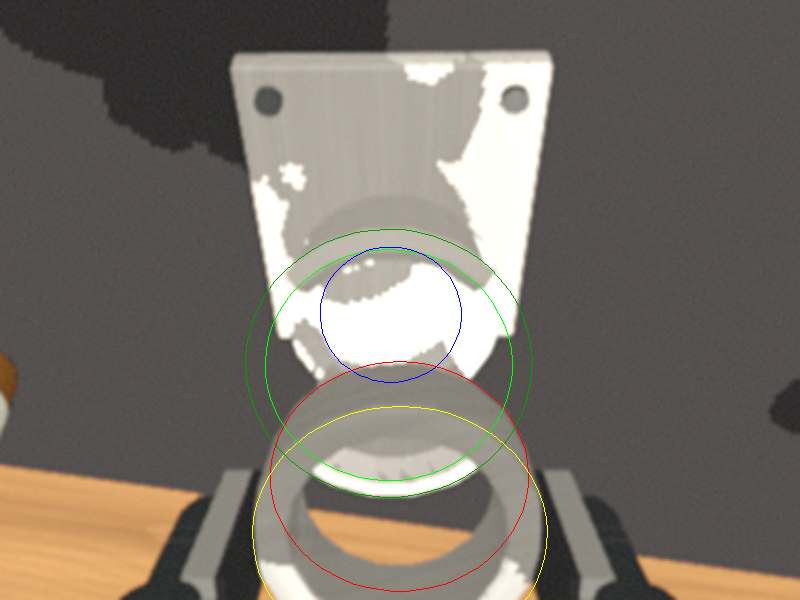

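View pics/m1_side.png

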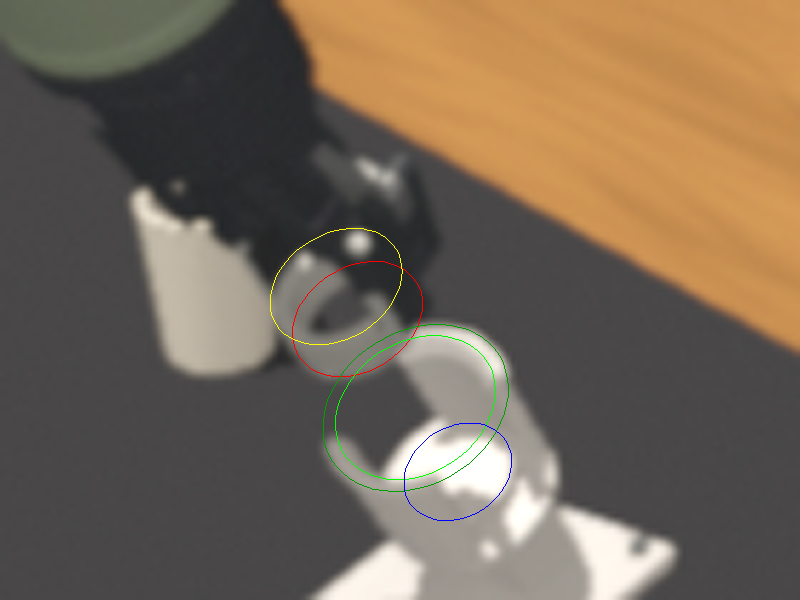

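View pics/m1_scene.png

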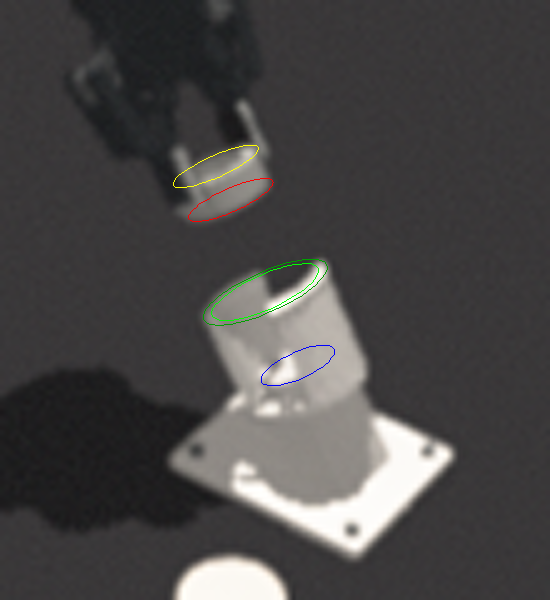

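The overlays agree with the images to about 1–2 mm. I'll correct the residual and move into the mouth.

>>> drive_tool --translation '[[0.0019, -0.0028, 0.002], [0, 0, 0.005], [0, 0, 0.005], [0, 0, 0.005], [0, 0, 0.005], [0, 0, 0.005], [0, 0, 0.005], [0, 0, 0.005], [0, 0, 0.005], [0, 0, 0], [0, 0, 0]]' --turn '[[-0.15, 0, -0.4], [0, 0, 0], [0, 0, 0], [0, 0, 0], [0, 0, 0], [0, 0, 0], [0, 0, 0], [0, 0, 0], [0, 0, 0], [0, 0, 0], [0, 0, 0]]' --grip '[0.045, 0.045, 0.045, 0.045, 0.045, 0.045, 0.045, 0.045, 0.045, 0.045, 0.045]'

```text
clock: 16.55
eef_pos: [0.5478, 0.1005, 0.1264]
tool_rot: [[-0.829, -0.292, 0.477], [-0.253, 0.956, 0.146], [-0.499, 0.001, -0.867]]
contact_force: [-0.7, -0.6, -1.3]
finger_gap: 0.608
```

```bash
python3 tgt.py -1 .06 .04 .02 -.009; python3 over.py m2 -.009 .022
```

```text
16.55 q [ 13.5  26.7 -36.7 130.9 104.5  15.5  -9.8] [0.548 0.1   0.126] 0.6076477973109877 [-0.7 -0.6 -1.3]
0.06 [-0.0004 -0.     -0.0004] [ 0.03 -0.07 -0.01] ik [ 19.  29. -42. 132. 112.  16. -16.] True
0.04 [-0.0004 -0.0001  0.0196] [ 0.03 -0.07 -0.01] ik [ 19.  33. -43. 132. 116.  19. -18.] True
0.02 [-0.0005 -0.0001  0.0396] [ 0.03 -0.07 -0.01] ik [ 19.  37. -44. 131. 118.  22. -20.] True
-0.009 [-0.0005 -0.0001  0.0686] [ 0.03 -0.07 -0.01] ik [ 18.  42. -44. 129. 122.  25. -21.] True
```

View pics/m2_wrist.png

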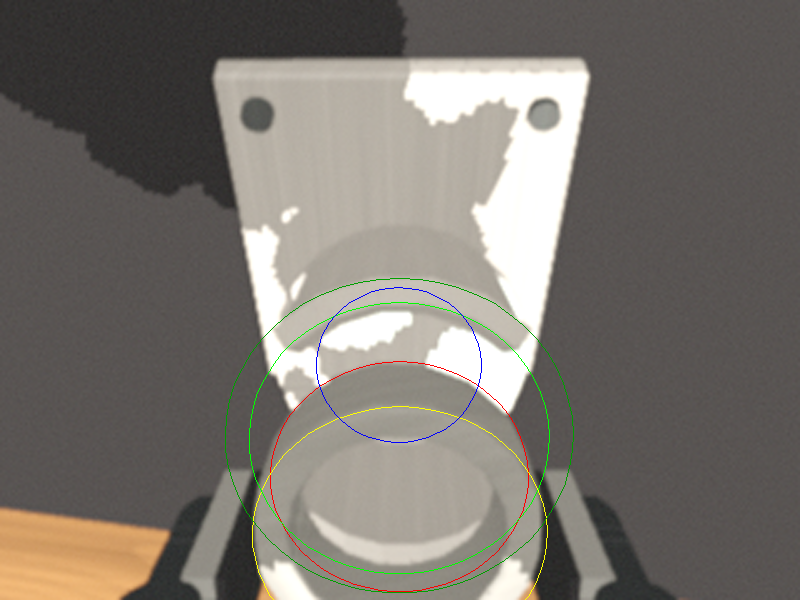

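View pics/m2_side.png

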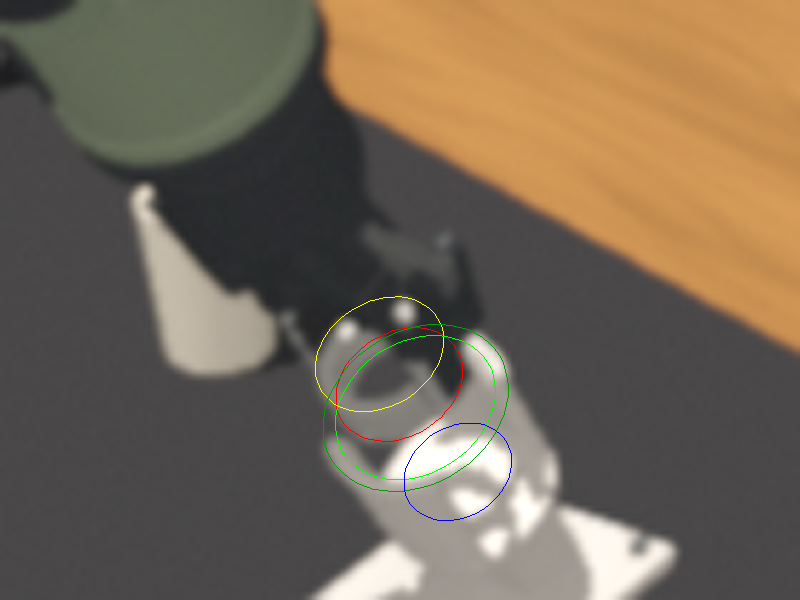

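View pics/m2_scene.png

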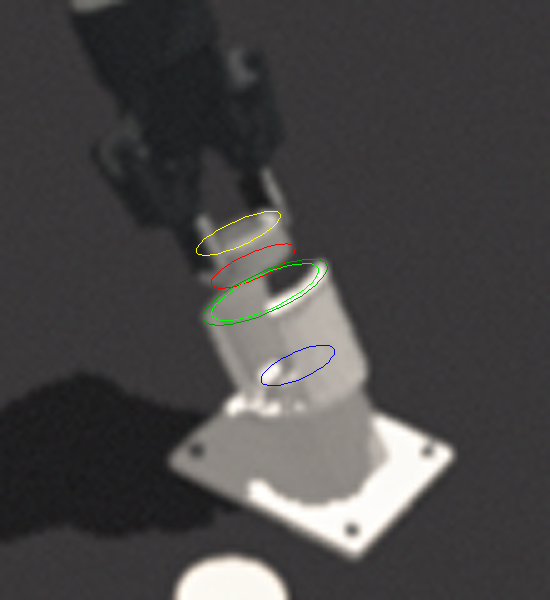

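>>> drive_tool --translation '[[-0.0005, 0, 0.005], [0, 0, 0.005], [0, 0, 0.005], [0, 0, 0.005], [0, 0, 0.005], [0, 0, 0.005], [0, 0, 0.005], [0, 0, 0.005], [0, 0, 0.005], [0, 0, 0.005], [0, 0, 0]]' --turn '[[0, 0, 0], [0, 0, 0], [0, 0, 0], [0, 0, 0], [0, 0, 0], [0, 0, 0], [0, 0, 0], [0, 0, 0], [0, 0, 0], [0, 0, 0], [0, 0, 0]]' --grip '[0.045, 0.045, 0.045, 0.045, 0.045, 0.045, 0.045, 0.045, 0.045, 0.045, 0.045]'

```text
clock: 17.8
eef_pos: [0.5722, 0.108, 0.0828]
tool_rot: [[-0.829, -0.292, 0.477], [-0.253, 0.956, 0.147], [-0.499, 0.001, -0.867]]
contact_force: [0.4, 0.4, -1.8]
finger_gap: 0.607
```

```bash
python3 tgt.py -1 .01  -.009; python3 over.py m3 -.009 .022
```

```text
17.8 q [ 15.1  35.4 -40.1 128.5 113.3  21.9 -15.6] [0.572 0.108 0.083] 0.6068074952121781 [ 0.4  0.4 -1.8]
0.01 [-0.0001 -0.0001 -0.0009] [ 0.04 -0.09 -0.03] ik [ 19.  39. -44. 130. 120.  23. -20.] True
-0.009 [-0.0001 -0.0001  0.0181] [ 0.04 -0.09 -0.03] ik [ 19.  42. -45. 129. 122.  25. -21.] True
```

View pics/m3_side.png

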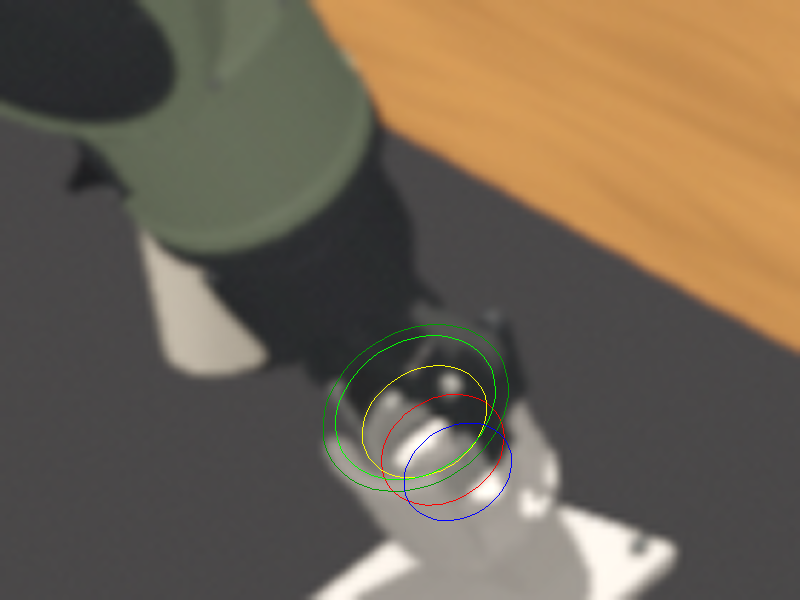

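View pics/m3_scene.png

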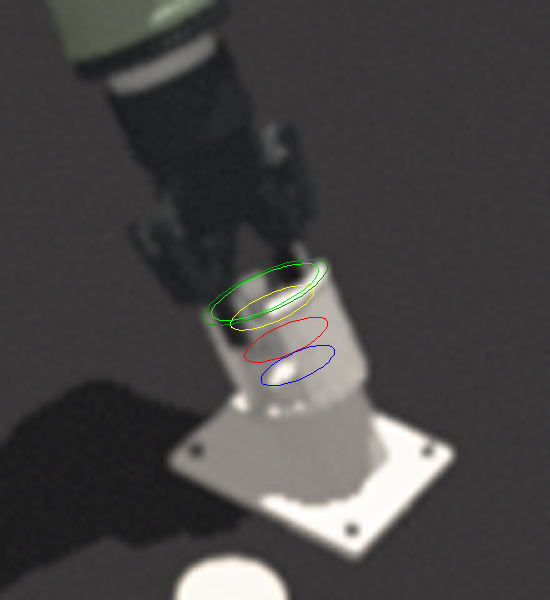

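It's inside the bore with no side force, and 18 mm remain.

>>> drive_tool --translation '[[0, 0, 0.004], [0, 0, 0.004], [0, 0, 0.004], [0, 0, 0.002], [0, 0, 0.001], [0, 0, 0.001], [0, 0, 0]]' --turn '[[0, 0, 0], [0, 0, 0], [0, 0, 0], [0, 0, 0], [0, 0, 0], [0, 0, 0], [0, 0, 0]]' --grip '[0.045, 0.045, 0.045, 0.045, 0.045, 0.045, 0.045]'

```text
clock: 18.65
eef_pos: [0.5798, 0.1102, 0.0695]
tool_rot: [[-0.829, -0.292, 0.477], [-0.253, 0.956, 0.146], [-0.499, 0.0, -0.867]]
contact_force: [-0.4, 0.1, -1.8]
finger_gap: 0.611
```

>>> drive_tool --translation '[[0, 0, 0.001], [0, 0, 0.001], [0, 0, 0.0005]]' --turn '[[0, 0, 0], [0, 0, 0], [0, 0, 0]]' --grip '[0.045, 0.045, 0.045]'

```text
clock: 18.95
eef_pos: [0.5809, 0.1105, 0.0679]
tool_rot: [[-0.828, -0.293, 0.478], [-0.254, 0.956, 0.146], [-0.5, -0.0, -0.866]]
contact_force: [-18.9, -7.8, 29.8]
finger_gap: 0.608
```

The ring touched the floor at the predicted depth: the push is axial at about 36 N, and k is −8.2 mm against −9 expected. I'll relieve the load slightly, open and look.

>>> drive_tool --translation '[[0, 0, -0.0007], [0, 0, 0], [0, 0, 0], [0, 0, 0], [0, 0, 0], [0, 0, 0], [0, 0, 0]]' --turn '[[0, 0, 0], [0, 0, 0], [0, 0, 0], [0, 0, 0], [0, 0, 0], [0, 0, 0], [0, 0, 0]]' --grip '[0.045, 0.055, 0.06, 0.065, 0.07, 0.07, 0.07]'

```text
clock: 19.65
eef_pos: [0.5807, 0.1105, 0.068]
tool_rot: [[-0.829, -0.292, 0.477], [-0.253, 0.956, 0.146], [-0.499, 0.0, -0.866]]
contact_force: [0.3, 0.1, -0.5]
finger_gap: 0.82
```

```bash
python3 tgt.py -1 .08; python3 over.py m4 -.009 .022
```

```text
19.65 q [ 15.2  38.1 -40.6 127.6 115.5  23.7 -16.7] [0.581 0.111 0.068] 0.8199939836210637 [ 0.3  0.1 -0.5]
0.08 [ 0.0003 -0.     -0.0882] [ 0.03 -0.05 -0.01] ik [ 18.  25. -39. 133. 107.  12. -12.] True
```

View pics/m4_wrist.png

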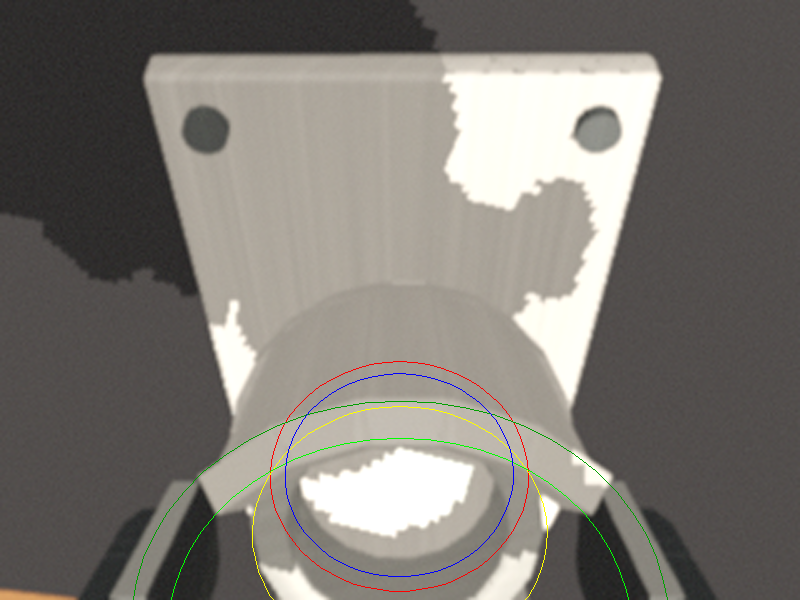

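>>> drive_tool --translation '[[0, 0, -0.01], [0, 0, -0.02], [0, 0, -0.03], [0, 0, -0.03], [0, 0, -0.02], [0, 0, 0], [0, 0, 0]]' --turn '[[0, 0, 0], [0, 0, 0], [0, 0, 0], [0, 0, 0], [0, 0, 0], [0, 0, 0], [0, 0, 0]]' --grip '[0.07, 0.07, 0.07, 0.07, 0.08, 0.08, 0.08]'

```text
clock: 20.5
eef_pos: [0.5284, 0.0945, 0.164]
tool_rot: [[-0.828, -0.293, 0.479], [-0.254, 0.956, 0.146], [-0.501, -0.0, -0.866]]
contact_force: [0.3, 0.3, 0.8]
finger_gap: 0.936
```

```bash
python3 tgt.py -1 .1; python3 over.py m5 -.009 .022
python3 - <<'E'
from path import *
from workcell import r
s=r.sense();q=np.array(s['qpos']);p0=np.array(s['eef_pos']);R0=np.array(s['tool_rot'])
Y=R0[:,1]*[1,1,0];Y/=np.linalg.norm(Y)
for yaw in(0,40,-40,90):
    Yy=Ro.from_euler('z',yaw,degrees=True).apply(Y);Z=np.array([0,0,-1.]);R1=np.c_[np.cross(Yy,Z),Yy,Z]
    rv=Ro.from_matrix(R0.T@R1).as_rotvec();F=np.array([.587,-.2995,.16]);a=q
    print(yaw,np.degrees(rv).round(2),'trans',(R0.T@(F-p0)).round(4))
    n=15
    for i in range(1,n+1):
        g=ik(a,p0+(F-p0)*i/n,R0@Ro.from_rotvec(rv*i/n).as_matrix(),1e-2);a=g.x
        if i%5==0: print(a.round(0),g.cost<1e-5)
    g=ik(a,np.array([.587,-.2995,-.009]),R1,1e-2);print('down',g.x.round(0),g.cost<1e-5)
E
```

```text
20.5 q [ 11.1  19.3 -32.3 132.2  85.8  10.2   7.1] [0.528 0.094 0.164] 0.9364477337179193 [0.3 0.3 0.8]
0.1 [0.0009 0.     0.0023] [-0.01  0.05  0.03] ik [ 19.  21. -39. 134.  95.   9.   0.] True
0 [ 5.000e-02  2.989e+01 -1.000e-02] trans [ 0.0523 -0.394  -0.0275]
[ 50.  35. -64. 122.  54.  31.  58.] True
[ 56.  44. -66. 108.  47.  51.  78.] True
[ 55.  51. -61.  89.  47.  69.  92.] True
down [ 51.  62. -52.  93.  58.  56.  85.] True
40 [-10.38  28.68 -39.09] trans [ 0.0523 -0.394  -0.0275]
[ 53.  39. -70. 122.  55.  34.  71.] True
[ 59.  49. -73. 106.  51.  56. 102.] True
[ 58.  56. -69.  89.  54.  74. 127.] True
down [ 55.  67. -61.  93.  65.  62. 121.] True
-40 [10.48 28.64 39.06] trans [ 0.0523 -0.394  -0.0275]
[ 45.  31. -58. 123.  53.  28.  44.] True
[ 52.  38. -58. 109.  43.  46.  53.] True
[ 51.  46. -52.  89.  39.  64.  57.] True
down [ 47.  58. -43.  93.  49.  50.  50.] True
90 [-23.39  23.47 -87.78] trans [ 0.0523 -0.394  -0.0275]
[ 57.  45. -75. 121.  57.  38.  89.] True
[ 61.  56. -80. 104.  55.  64. 134.] True
[ 58.  66. -86. 104.  76.  82. 144.] False
down [ 59.  80. -80. 105.  90.  79. 144.] False
```

View pics/m5_wrist.png

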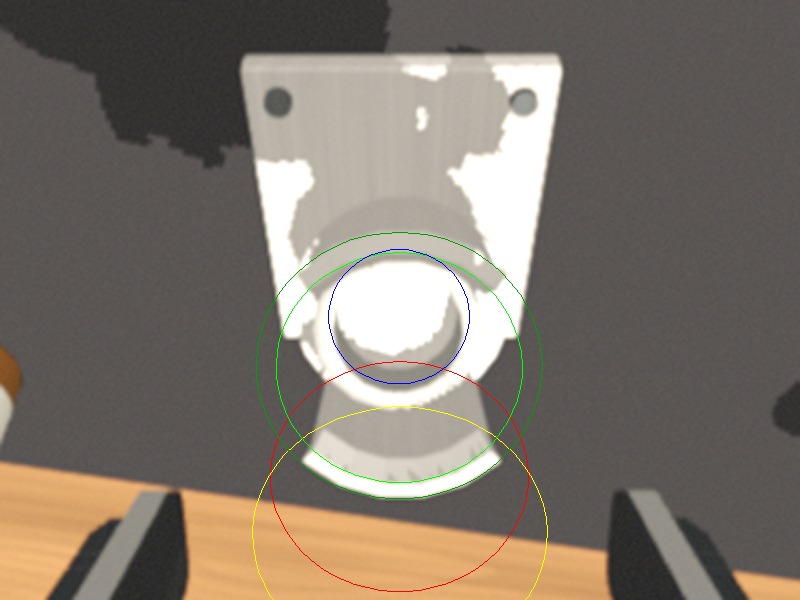

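View pics/m5_side.png

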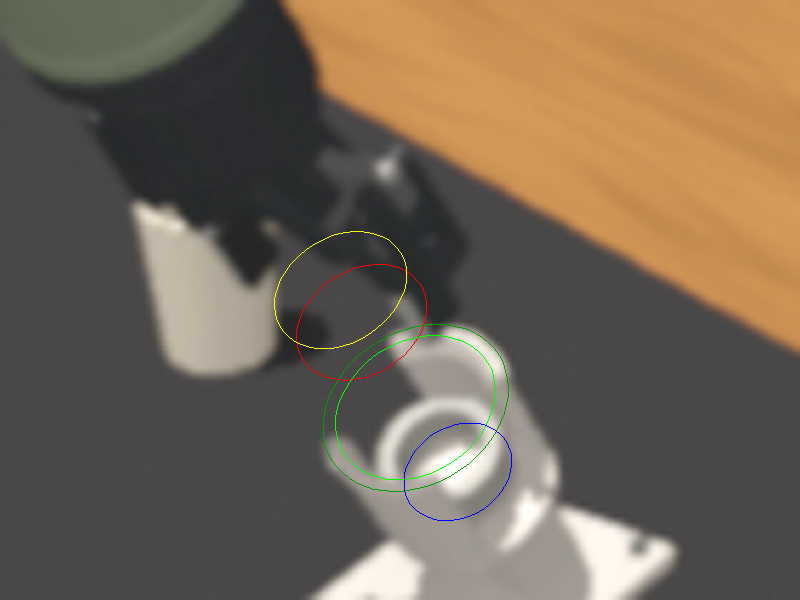

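The spacer is seated squarely; its rim is concentric in the bore at wrist crop (398,330). Next is the filter.

>>> drive_tool --translation '[[0, -0.02, -0.02], [0.006, -0.035, -0.02], [0.006, -0.044, -0.005], [0.006, -0.044, -0.003], [0.006, -0.044, 0], [0.006, -0.044, 0], [0.006, -0.044, 0], [0.006, -0.044, 0.01], [0.006, -0.044, 0.01], [0.005, -0.031, 0], [0, 0, 0], [0, 0, 0], [0, 0, 0], [0, 0, 0], [0, 0, 0], [0, 0, 0]]' --turn '[[0, 0, 0], [0, 0, 0], [0, 0, 0], [0, 0, 0], [0, 0, 0], [0, 0, 0], [0, 0, 0], [0, 0, 0], [0, 6, 0], [0, 6, 0], [0, 6, 0], [0, 6, 0], [0, 6, 0], [0, 0, 0], [0, 0, 0], [0, 0, 0]]' --grip '[0.08, 0.08, 0.08, 0.08, 0.08, 0.08, 0.08, 0.08, 0.08, 0.08, 0.08, 0.08, 0.08, 0.08, 0.08, 0.08]'

```text
clock: 22.25
eef_pos: [0.5825, -0.2287, 0.146]
tool_rot: [[-0.957, -0.289, -0.007], [-0.289, 0.957, -0.005], [0.008, -0.003, -1.0]]
contact_force: [-0.4, -0.6, -0.1]
finger_gap: 0.937
```

```bash
python3 look.py n1
```

```text
spacer 0.73 [230.  29.] [226. 142.  55.] [ 0.4755 -0.3388] 4489.5941 2528.0
filter 0.65 [248. 165.] [187. 183. 172.] [ 0.5879 -0.2991] 2763.4981 2621.0
filter 0.6 [334. 235.] [240. 165.  64.] [ 0.6336 -0.1943] 2311.5923 2169.5
22.4 [ 0.5826 -0.2289  0.1467] [[-0.9575, -0.2884, -0.0066], [-0.2884, 0.9575, -0.0052], [0.0078, -0.0031, -1.0]] [ 51.2  46.  -57.7  93.   42.2  65.6  89.4] [ 0.1 -0.4 -0.1] 0.9345396615891562
```

View pics/n1.png

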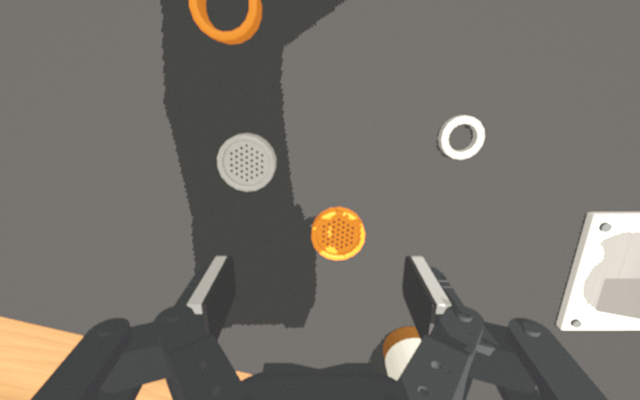

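The grey filter is at (247,162), clear of the orange disc at (338,233). I'll move over it with the jaws pre-closed to 64 mm.

>>> drive_tool --translation '[[0.0078, -0.0344, 0], [0.0077, -0.0344, 0], [0, 0, 0.04], [0, 0, 0.04], [0, 0, 0.035], [0, 0, 0], [0, 0, 0]]' --turn '[[-0.2, -0.45, 0], [0, 0, 0], [0, 0, 0], [0, 0, 0], [0, 0, 0], [0, 0, 0], [0, 0, 0]]' --grip '[0.07, 0.064, 0.064, 0.064, 0.064, 0.064, 0.064]'

```text
clock: 23.1
eef_pos: [0.5883, -0.2984, 0.0329]
tool_rot: [[-0.957, -0.289, 0.0], [-0.289, 0.957, 0.001], [-0.0, 0.001, -1.0]]
contact_force: [1.5, -1.2, 1.2]
finger_gap: 0.751
```

```bash
python3 look.py n2;  python3 snap.py n3 350 250 470 340 side
```

```text
spacer 0.98 [307.  23.] [252. 209. 105.] [ 0.4834 -0.3368] 11622.1741 3485.5
filter 0.76 [455. 300.] [255. 226.  98.] [ 0.6136 -0.1928] 5352.1629 794.5
filter 0.64 [318. 224.] [235. 233. 226.] [ 0.5877 -0.2989] 6146.2758 5838.5
23.25 [ 0.5892 -0.2987  0.0342] [[-0.9572, -0.2894, 0.002], [-0.2894, 0.9572, -0.0006], [-0.0018, -0.0011, -1.0]] [ 52.7  55.7 -52.   91.   49.7  58.7  92.3] [-0.2  1.2  0.7] 0.7493283627341856
23.3 [ 0.589  -0.2987  0.034 ] [[-0.957, -0.289, 0.002], [-0.289, 0.957, -0.001], [-0.002, -0.001, -1.0]] [ 52.7  55.7 -52.   91.1  49.7  58.6  92.3] [ 0.1 -0.6  0.7] 0.750332403543597
```

View pics/n2.png

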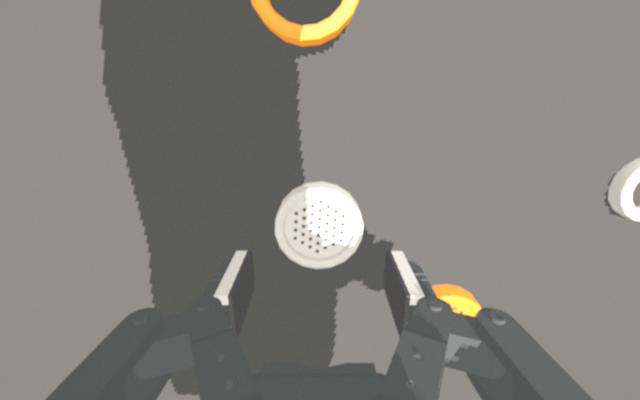

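View pics/n3.png

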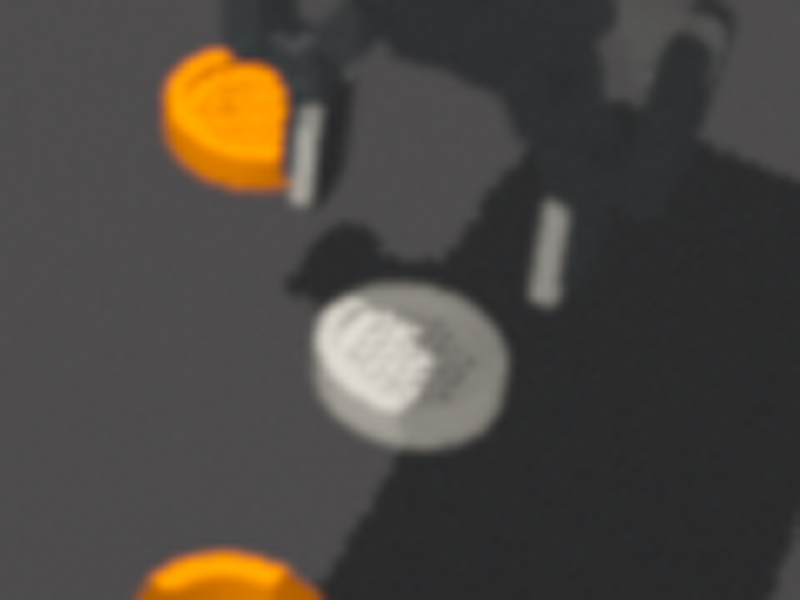

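>>> drive_tool --translation '[[0.0012, 0, 0.015], [0, 0, 0.015], [0, 0, 0.008], [0, 0, 0.004], [0, 0, 0.002], [0, 0, 0], [0, 0, 0]]' --turn '[[0, 0, 0], [0, 0, 0], [0, 0, 0], [0, 0, 0], [0, 0, 0], [0, 0, 0], [0, 0, 0]]' --grip '[0.064, 0.064, 0.064, 0.064, 0.064, 0.064, 0.064]'

```text
clock: 24.0
eef_pos: [0.5873, -0.2986, -0.0117]
tool_rot: [[-0.957, -0.29, 0.0], [-0.29, 0.957, 0.0], [-0.0, 0.0, -1.0]]
contact_force: [0.6, 0.2, 0.1]
finger_gap: 0.745
```

```bash
python3 snap.py n5 0 0 640 400 wrist;  python3 snap.py n6 350 250 470 340 side
```

```text
24.05 [ 0.5873 -0.2986 -0.0116] [[-0.957, -0.29, 0.0], [-0.29, 0.957, 0.0], [-0.0, 0.0, -1.0]] [ 51.7  58.9 -49.8  91.7  52.6  55.4  90.5] [ 0.1 -0.4  0.1] 0.7484581409454327
24.1 [ 0.5873 -0.2987 -0.0116] [[-0.957, -0.29, 0.0], [-0.29, 0.957, 0.0], [-0.0, 0.0, -1.0]] [ 51.7  58.9 -49.8  91.7  52.6  55.4  90.5] [1.1 0.5 1.1] 0.7465578267187107
```

View pics/n5.png

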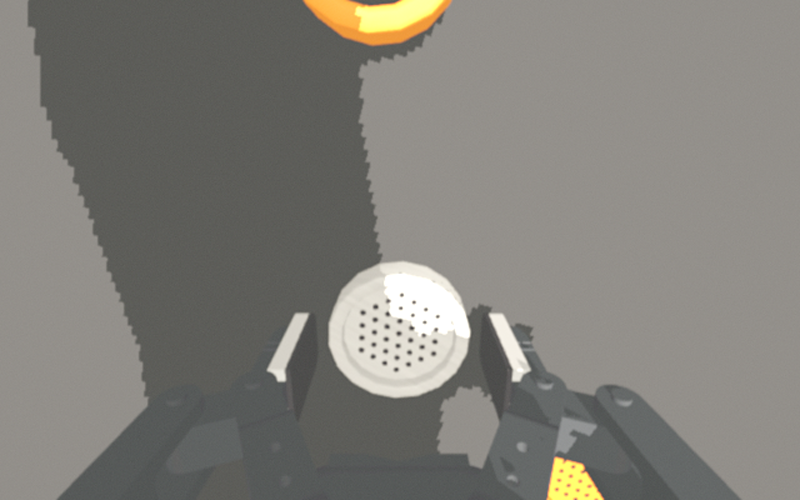

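View pics/n6.png

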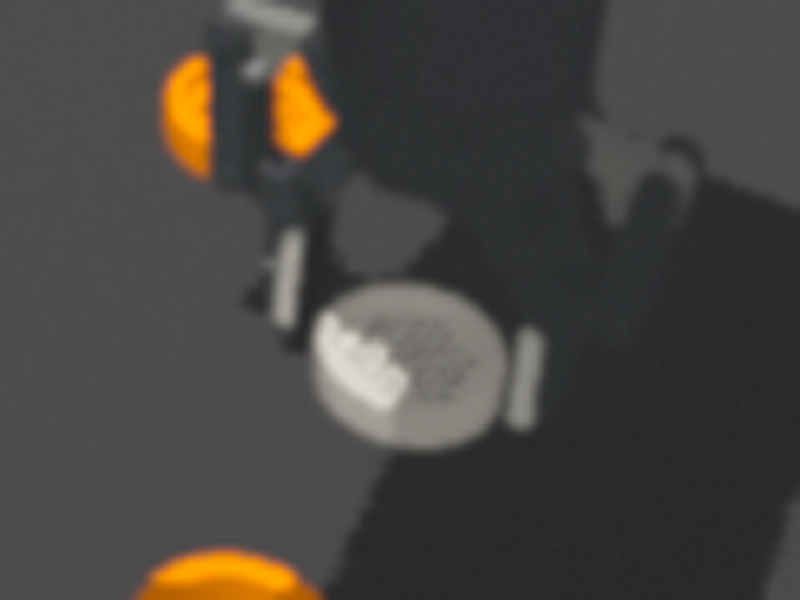

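>>> drive_tool --translation '[[0, 0, 0], [0, 0, 0], [0, 0, 0], [0, 0, 0], [0, 0, 0], [0, 0, 0]]' --turn '[[0, 0, 0], [0, 0, 0], [0, 0, 0], [0, 0, 0], [0, 0, 0], [0, 0, 0]]' --grip '[0.058, 0.055, 0.045, 0.045, 0.045, 0.045]'

```text
clock: 24.7
eef_pos: [0.5871, -0.2987, -0.0113]
tool_rot: [[-0.957, -0.29, -0.0], [-0.29, 0.957, 0.0], [0.0, 0.0, -1.0]]
contact_force: [-4.3, 0.0, 10.8]
finger_gap: 0.593
```

```bash
python3 look.py n7;  python3 snap.py n8 350 250 470 340 side
```

```text
spacer 0.6 [303.  14.] [250. 204. 101.] [ 0.4889 -0.3348] 21421.5961 2873.0
filter 0.92 [320. 264.] [225. 222. 214.] [ 0.588  -0.2989] 9743.1563 9395.0
filter 0.78 [438. 387.] [252. 231. 102.] [ 0.6438 -0.2084] 7323.9414 939.0
24.85 [ 0.5872 -0.2987 -0.0112] [[-0.9571, -0.2898, -0.0002], [-0.2898, 0.9571, 0.0001], [0.0001, 0.0002, -1.0]] [ 51.7  58.9 -49.8  91.7  52.6  55.4  90.5] [-3.8 -0.  10.6] 0.5952832827804704
24.9 [ 0.5872 -0.2987 -0.0112] [[-0.957, -0.29, -0.0], [-0.29, 0.957, 0.0], [0.0, 0.0, -1.0]] [ 51.7  58.9 -49.8  91.7  52.6  55.4  90.5] [-4.   0.2 10.7] 0.5931804203884015
```

View pics/n7.png

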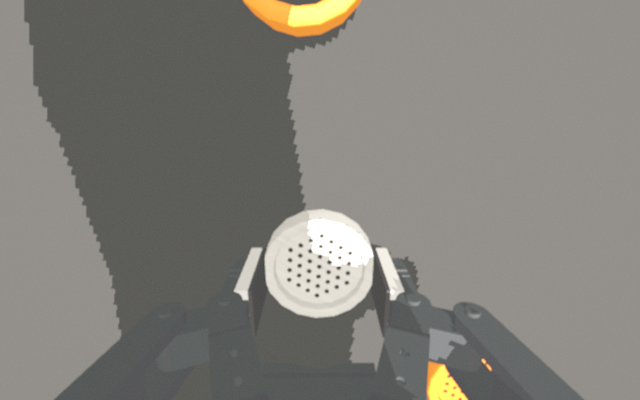

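View pics/n8.png

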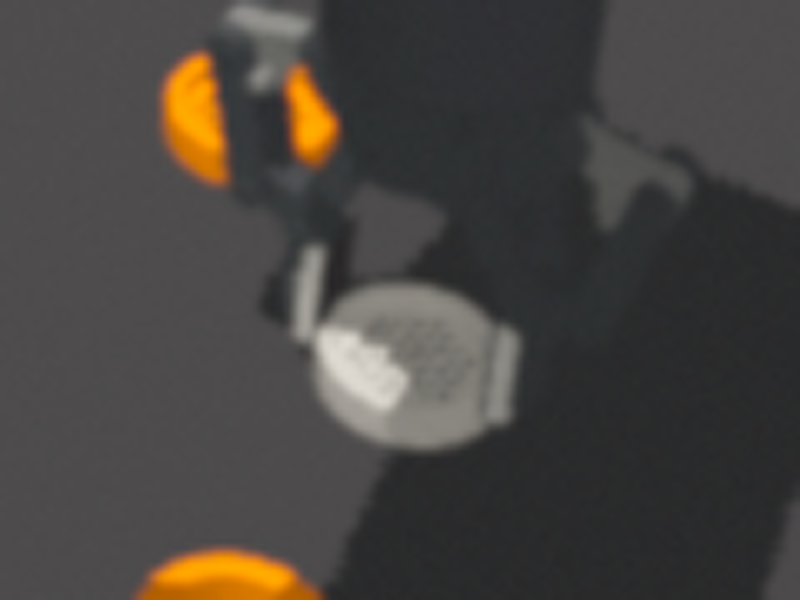

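It's gripped, but near the tips. I'll re-grip 3 mm deeper for a firmer hold.

>>> drive_tool --translation '[[0, 0, 0], [0, 0, 0], [0, 0, 0.0015], [0, 0, 0.0015], [0, 0, 0]]' --turn '[[0, 0, 0], [0, 0, 0], [0, 0, 0], [0, 0, 0], [0, 0, 0]]' --grip '[0.06, 0.06, 0.06, 0.06, 0.06]'

```text
clock: 25.4
eef_pos: [0.5869, -0.2985, -0.0154]
tool_rot: [[-0.957, -0.29, -0.001], [-0.29, 0.957, 0.001], [0.001, 0.001, -1.0]]
contact_force: [0.5, 0.5, 0.2]
finger_gap: 0.699
```

>>> drive_tool --translation '[[0, 0, 0], [0, 0, 0], [0, 0, 0], [0, 0, 0], [0, 0, 0]]' --turn '[[0, 0, 0], [0, 0, 0], [0, 0, 0], [0, 0, 0], [0, 0, 0]]' --grip '[0.055, 0.045, 0.045, 0.045, 0.045]'

```text
clock: 25.9
eef_pos: [0.5872, -0.2986, -0.0145]
tool_rot: [[-0.957, -0.29, -0.0], [-0.29, 0.957, 0.0], [0.0, 0.0, -1.0]]
contact_force: [-2.7, 0.2, 6.3]
finger_gap: 0.596
```

>>> drive_tool --translation '[[0, 0, -0.003], [0, 0, -0.01], [0, 0, -0.03], [0, 0, -0.04], [0, 0, -0.045], [0, 0, -0.045], [0, 0, 0], [0, 0, 0]]' --turn '[[0, 0, 0], [0, 0, 0], [0, 0, 0], [0, 0, 0], [0, 0, 0], [0, 0, 0], [0, 0, 0], [0, 0, 0]]' --grip '[0.045, 0.045, 0.045, 0.045, 0.045, 0.045, 0.045, 0.045]'

```text
clock: 26.7
eef_pos: [0.5874, -0.2989, 0.1593]
tool_rot: [[-0.957, -0.29, 0.001], [-0.29, 0.957, -0.001], [-0.001, -0.001, -1.0]]
contact_force: [-0.6, 0.3, -1.7]
finger_gap: 0.594
```

```bash
python3 snap.py o1 0 0 640 400 wrist
python3 - <<'E'
from path import *
from workcell import r
s=r.sense();q=np.array(s['qpos']);p0=np.array(s['eef_pos']);R0=np.array(s['tool_rot'])
R1=Rt(-1);rv=Ro.from_matrix(R0.T@R1).as_rotvec()
T1=O+.17*z; T2=O+.10*z
print('turn',np.degrees(rv).round(2),'trans',(R0.T@(T1-p0)).round(4),(R0.T@(T2-p0)).round(4))
a=q;p=p0
for i in range(1,11):
    g=ik(a,p0+(T1-p0)*i/10,R0,1e-2);a=g.x
print(a.round(0),g.cost<1e-5)
for i in range(1,9):
    g=ik(a,T1+(T2-T1)*i/8,R0@Ro.from_rotvec(rv*i/8).as_matrix(),1e-2);a=g.x
    print(a.round(0),g.cost<1e-5)
E
```

```text
26.75 [ 0.5868 -0.2988  0.1579] [[-0.957, -0.29, -0.001], [-0.29, 0.957, 0.0], [0.001, 0.0, -1.0]] [ 55.3  47.6 -57.4  87.3  41.9  68.5  97.4] [-0.4 -0.4 -1.3] 0.5978861082850825
turn [-2.000e-02 -3.004e+01 -1.600e-01] trans [-0.0235  0.3933 -0.0642] [-0.0585  0.3933 -0.0036]
[ 29.  31. -64. 109.  32.  60.  59.] True
[ 31.  30. -64. 112.  34.  54.  58.] True
[ 32.  29. -64. 115.  36.  49.  56.] True
[ 32.  28. -63. 118.  38.  43.  54.] True
[ 32.  26. -61. 122.  41.  36.  52.] True
[ 31.  25. -59. 125.  45.  30.  48.] True
[ 29.  23. -54. 128.  51.  22.  43.] True
[ 22.  21. -44. 131.  60.  14.  35.] True
[ 25.  24. -47. 133.  93.  13.   2.] False
```

View pics/o1.png

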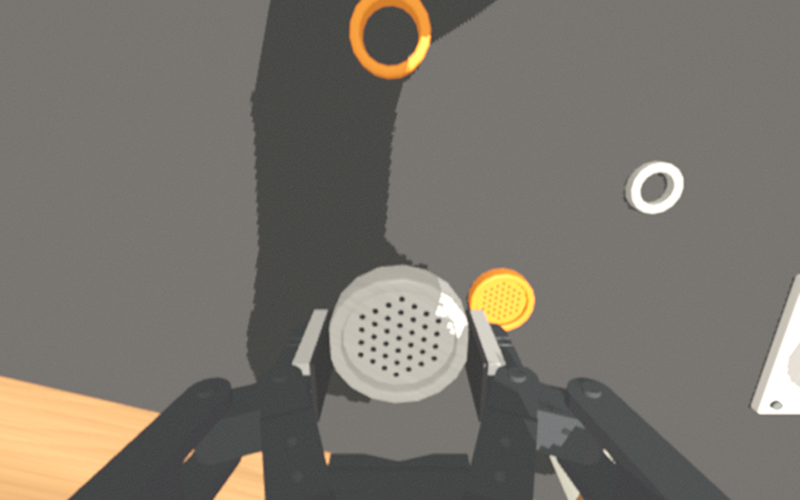

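The filter is held level, with the orange disc still on the bench. I'll carry it back.

>>> drive_tool --translation '[[-0.002, 0.025, -0.03], [-0.0025, 0.039, -0.02], [-0.0025, 0.043, -0.014], [-0.0025, 0.043, 0], [-0.0025, 0.043, 0], [-0.0025, 0.043, 0], [-0.0025, 0.043, 0], [-0.0025, 0.043, 0], [-0.0025, 0.043, 0], [-0.002, 0.0283, 0], [0, 0, 0], [0, 0, 0], [0, 0, 0], [0, 0, 0], [0, 0, 0], [0, 0, 0]]' --turn '[[0, 0, 0], [0, 0, 0], [0, 0, 0], [0, 0, 0], [0, 0, 0], [0, 0, 0], [0, 0, 0], [0, 0, 0], [0, 0, 0], [0, 0, 0], [0, -5, 0], [0, -5, 0], [0, -5, 0], [0, -5, 0], [0, 0, 0], [0, 0, 0]]' --grip '[0.045, 0.045, 0.045, 0.045, 0.045, 0.045, 0.045, 0.045, 0.045, 0.045, 0.045, 0.045, 0.045, 0.045, 0.045, 0.045]'

```text
clock: 28.35
eef_pos: [0.4959, 0.0841, 0.2219]
tool_rot: [[-0.9, -0.289, 0.325], [-0.272, 0.957, 0.098], [-0.34, 0.0, -0.941]]
contact_force: [-0.3, 0.2, -1.8]
finger_gap: 0.6
```

```bash
cat > pl2.py <<'E'
from path import *
from workcell import r
import sys
s=r.sense();q=np.array(s['qpos']);p0=np.array(s['eef_pos']);R0=np.array(s['tool_rot'])
print(s['clock'],q.round(1),p0.round(4))
R1=Rt(-1);rv=Ro.from_matrix(R0.T@R1).as_rotvec()
T2=O+float(sys.argv[1])*z
print('turn',np.degrees(rv).round(2),'trans',(R0.T@(T2-p0)).round(4))
a=q
for i in range(1,9):
    g=ik(a,p0+(T2-p0)*i/8,R0@Ro.from_rotvec(rv*i/8).as_matrix(),1e-2);a=g.x
    print(a.round(0),g.cost<1e-5)
E
python3 pl2.py .11
```

```text
28.35 [ 41.4  20.2 -68.7 123.5  39.1  34.3  54. ] [0.4959 0.0841 0.2219]
turn [ -0.07 -10.15  -0.18] trans [-0.0103  0.0005  0.0586]
[ 41.  21. -67. 127.  41.  29.  52.] True
[ 39.  21. -65. 128.  43.  26.  50.] True
[ 37.  20. -62. 129.  46.  23.  47.] True
[ 34.  20. -58. 130.  49.  20.  44.] True
[ 31.  20. -53. 131.  53.  17.  41.] True
[ 26.  19. -48. 132.  58.  13.  36.] True
[ 20.  19. -41. 133.  66.   9.  29.] True
[ 21.  20. -41. 134.  86.   9.   9.] True
```

>>> drive_tool --translation '[[-0.0013, 0, 0.0073], [-0.0013, 0, 0.0073], [-0.0013, 0, 0.0073], [-0.0013, 0, 0.0073], [-0.0013, 0, 0.0073], [-0.0013, 0, 0.0073], [-0.0013, 0, 0.0073], [-0.0013, 0, 0.0073], [0, 0, 0], [0, 0, 0], [0, 0, 0], [0, 0, 0]]' --turn '[[0, -1.27, 0], [0, -1.27, 0], [0, -1.27, 0], [0, -1.27, 0], [0, -1.27, 0], [0, -1.27, 0], [0, -1.27, 0], [0, -1.27, -0.2], [0, 0, 0], [0, 0, 0], [0, 0, 0], [0, 0, 0]]' --grip '[0.045, 0.045, 0.045, 0.045, 0.045, 0.045, 0.045, 0.045, 0.045, 0.045, 0.045, 0.045]'

```text
clock: 29.55
eef_pos: [0.5286, 0.0943, 0.1737]
tool_rot: [[-0.827, -0.292, 0.481], [-0.253, 0.956, 0.146], [-0.502, -0.001, -0.865]]
contact_force: [-0.4, -0.1, -0.8]
finger_gap: 0.6
```

```bash
python3 tgt.py -1 .1 .08; python3 over.py o2 -.0145 .014
```

```text
29.55 q [ 21.5  20.4 -44.8 131.4  79.5  14.8  14.2] [0.529 0.094 0.174] 0.5997431210045746 [-0.4 -0.1 -0.8]
0.1 [0.0058 0.0003 0.0106] [-0.06  0.14  0.01] ik [ 24.  23. -46. 133.  94.  13.   2.] True
0.08 [0.0058 0.0003 0.0306] [-0.06  0.14  0.01] ik [ 26.  29. -51. 133. 101.  18.  -5.] True
```

View pics/o2_wrist.png

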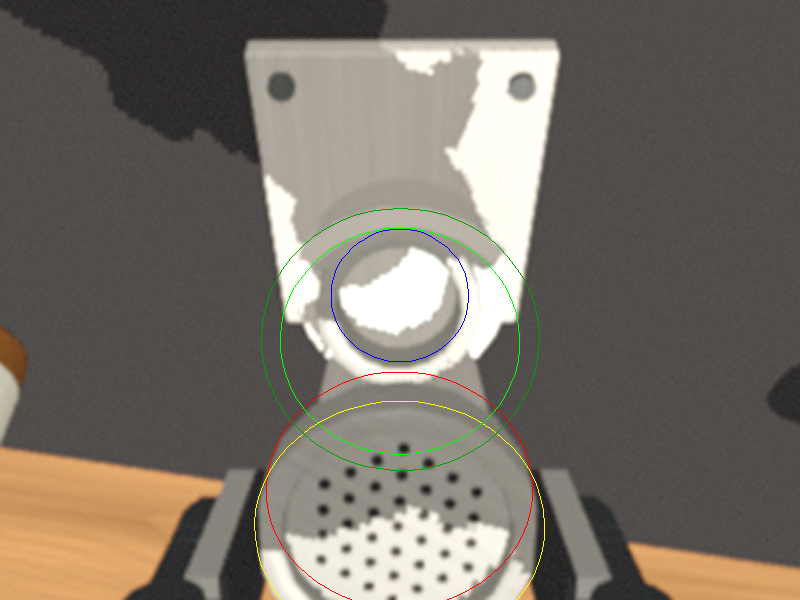

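View pics/o2_side.png

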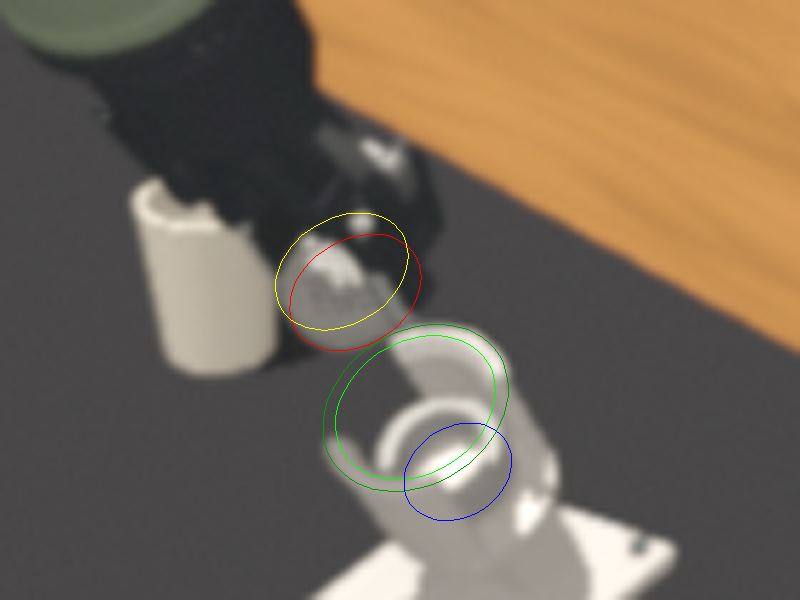

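View pics/o2_scene.png

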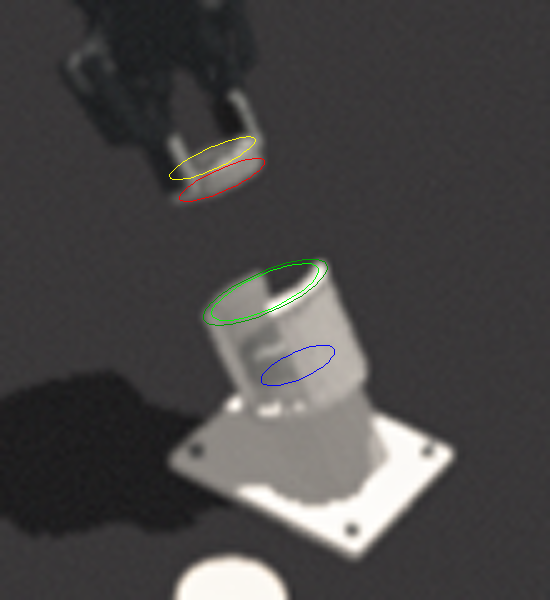

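The alignment looks good. I'll correct the residual and descend to just above the mouth.

>>> drive_tool --translation '[[0.0032, 0.0003, 0.005], [0.0032, 0, 0.0056], [0, 0, 0.007], [0, 0, 0.007], [0, 0, 0.007], [0, 0, 0.007], [0, 0, 0.007], [0, 0, 0.007], [0, 0, 0.007], [0, 0, 0.006], [0, 0, 0], [0, 0, 0]]' --turn '[[-0.06, 0.14, 0], [0, 0, 0], [0, 0, 0], [0, 0, 0], [0, 0, 0], [0, 0, 0], [0, 0, 0], [0, 0, 0], [0, 0, 0], [0, 0, 0], [0, 0, 0], [0, 0, 0]]' --grip '[0.045, 0.045, 0.045, 0.045, 0.045, 0.045, 0.045, 0.045, 0.045, 0.045, 0.045, 0.045]'

```text
clock: 30.9
eef_pos: [0.5541, 0.1027, 0.1134]
tool_rot: [[-0.828, -0.293, 0.478], [-0.254, 0.956, 0.147], [-0.5, 0.0, -0.866]]
contact_force: [-0.0, -0.2, -1.4]
finger_gap: 0.596
```

```bash
python3 tgt.py -1 .045 .0075; python3 over.py o3 -.0145 .014
```

```text
30.9 q [ 20.5  31.7 -46.5 130.2 104.   22.1  -7. ] [0.554 0.103 0.113] 0.5957774317663451 [-0.  -0.2 -1.4]
0.045 [-0.0011 -0.0003 -0.    ] [ 0.03 -0.01  0.04] ik [ 24.  35. -50. 132. 111.  22. -12.] True
0.0075 [-0.0011 -0.0004  0.0375] [ 0.03 -0.01  0.04] ik [ 23.  42. -50. 130. 116.  27. -16.] True
```

View pics/o3_wrist.png

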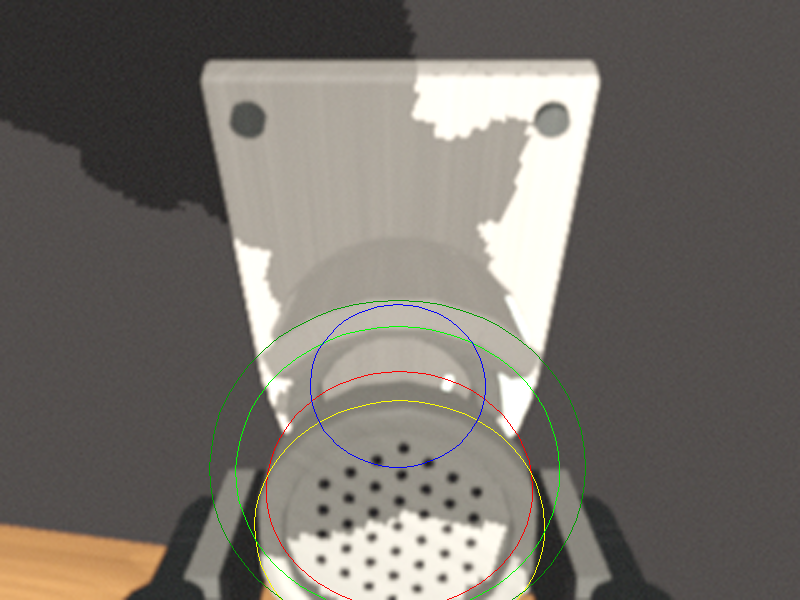

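View pics/o3_side.png

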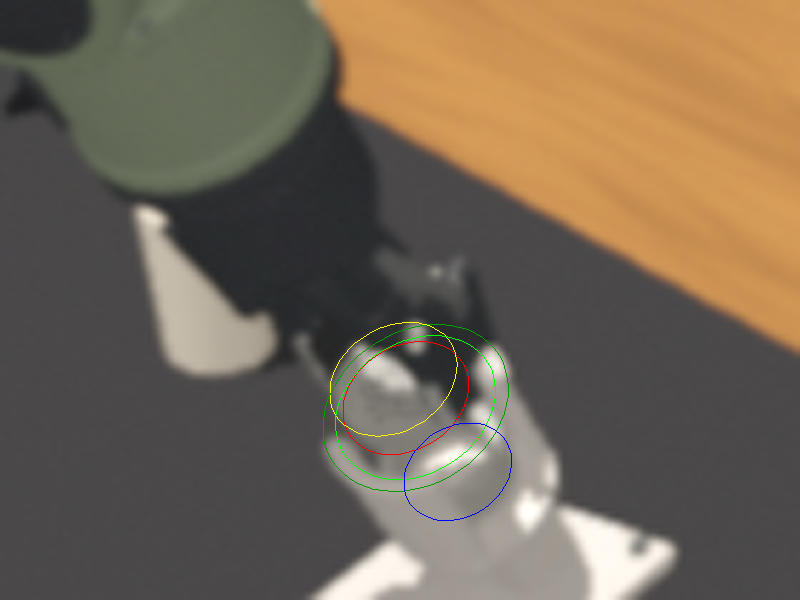

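>>> drive_tool --translation '[[-0.0004, -0.0003, 0.005], [0, 0, 0.005], [0, 0, 0.005], [0, 0, 0.005], [0, 0, 0.005], [0, 0, 0.005], [0, 0, 0.003], [0, 0, 0.0015], [0, 0, 0.001], [0, 0, 0]]' --turn '[[0, 0, 0], [0, 0, 0], [0, 0, 0], [0, 0, 0], [0, 0, 0], [0, 0, 0], [0, 0, 0], [0, 0, 0], [0, 0, 0], [0, 0, 0]]' --grip '[0.045, 0.045, 0.045, 0.045, 0.045, 0.045, 0.045, 0.045, 0.045, 0.045]'

```text
clock: 32.05
eef_pos: [0.5716, 0.1078, 0.0829]
tool_rot: [[-0.828, -0.293, 0.478], [-0.254, 0.956, 0.147], [-0.5, -0.0, -0.866]]
contact_force: [0.8, -0.1, -1.4]
finger_gap: 0.598
```

>>> drive_tool --translation '[[0, 0, 0.001], [0, 0, 0.0005], [0, 0, 0]]' --turn '[[0, 0, 0], [0, 0, 0], [0, 0, 0]]' --grip '[0.045, 0.045, 0.045]'

```text
clock: 32.35
eef_pos: [0.5724, 0.1079, 0.0818]
tool_rot: [[-0.828, -0.293, 0.478], [-0.254, 0.956, 0.146], [-0.5, -0.0, -0.866]]
contact_force: [-2.8, -1.5, 4.5]
finger_gap: 0.596
```

The filter touched the spacer at the predicted depth (k = 7.9 mm). I'll press half a millimetre more, then release gently.

>>> drive_tool --translation '[[0, 0, 0.0005], [0, 0, 0], [0, 0, 0], [0, 0, 0], [0, 0, 0], [0, 0, 0], [0, 0, 0], [0, 0, 0]]' --turn '[[0, 0, 0], [0, 0, 0], [0, 0, 0], [0, 0, 0], [0, 0, 0], [0, 0, 0], [0, 0, 0], [0, 0, 0]]' --grip '[0.045, 0.045, 0.055, 0.06, 0.065, 0.07, 0.07, 0.07]'

```text
clock: 33.15
eef_pos: [0.5726, 0.108, 0.0811]
tool_rot: [[-0.828, -0.293, 0.478], [-0.254, 0.956, 0.147], [-0.5, -0.0, -0.866]]
contact_force: [-0.1, -0.2, 0.6]
finger_gap: 0.817
```

>>> drive_tool --translation '[[0, 0, -0.005], [0, 0, -0.01], [0, 0, -0.02], [0, 0, -0.03], [0, 0, -0.03], [0, 0, 0], [0, 0, 0]]' --turn '[[0, 0, 0], [0, 0, 0], [0, 0, 0], [0, 0, 0], [0, 0, 0], [0, 0, 0], [0, 0, 0]]' --grip '[0.07, 0.07, 0.07, 0.07, 0.07, 0.07, 0.07]'

```text
clock: 33.85
eef_pos: [0.5275, 0.0939, 0.1647]
tool_rot: [[-0.826, -0.293, 0.481], [-0.255, 0.956, 0.146], [-0.502, -0.002, -0.865]]
contact_force: [0.2, 0.0, 0.5]
finger_gap: 0.815
```

```bash
cat > ov3.py <<'E'
from workcell import r
from h import *
from plan import *
def circ(o,rad): a=np.linspace(0,2*np.pi,60)[:,None]; return o+rad*(np.cos(a)*xc+np.sin(a)*y)
for cam,(x0,y0,x1,y1) in(('wrist',(240,100,400,220)),('side',(240,150,320,210))):
    p=r.get_image(cam);k=min(800/(x1-x0),600/(y1-y0))
    im=cv2.resize(p['frame'][y0:y1,x0:x1],None,fx=k,fy=k,interpolation=2)[:,:,::-1].copy()
    cv2.imwrite(f'pics/p_{cam}_raw.png',im[:600,:800])
    for hh,rad,c in((.036,.027,(0,0,255)),(.036,.0215,(0,160,255)),(.051,.0345,(0,255,0))):
        cv2.polylines(im,[((proj(p,circ(O+hh*z,rad))-[x0,y0]+.5)*k).astype(np.int32)],False,c,1)
    cv2.imwrite(f'pics/p_{cam}.png',im[:600,:800])
s=r.sense();print(s['clock'],s['eef_pos'],s['contact_force'].round(1),s['finger_gap'])
E
python3 ov3.py
```

```text
33.95 [0.52723521 0.09418575 0.16316602] [ 0.6 -0.3 -0.7] 0.819265305297816
```

View pics/p_wrist.png

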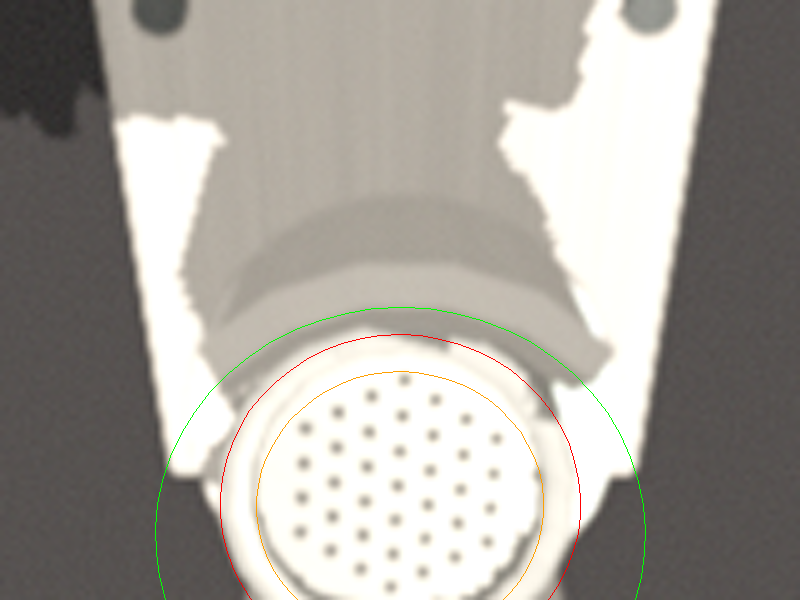

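View pics/p_side.png

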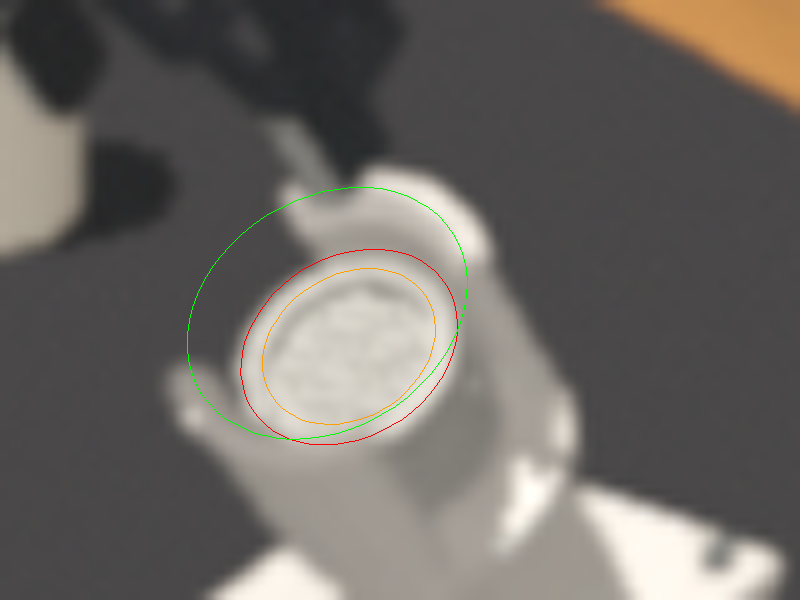

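The filter's top rim matches the predicted seated circle (36 mm above the floor, flat) in both views. I'll back off a bit more, do a final scene check and hand in.

>>> drive_tool --translation '[[0, 0, -0.03], [0, 0, -0.03], [0, 0, 0], [0, 0, 0], [0, 0, 0]]' --turn '[[0, 0, 0], [0, 0, 0], [0, 0, 0], [0, 0, 0], [0, 0, 0]]' --grip '[0.07, 0.07, 0.07, 0.07, 0.07]'

```text
clock: 34.45
eef_pos: [0.5084, 0.0866, 0.1973]
tool_rot: [[-0.83, -0.291, 0.477], [-0.253, 0.957, 0.144], [-0.498, -0.001, -0.867]]
contact_force: [-0.4, -1.2, 0.1]
finger_gap: 0.82
```

```bash
python3 snap.py q1 0 0 640 400 side
```

```text
34.5 [0.5083 0.0867 0.1973] [[-0.83, -0.291, 0.476], [-0.253, 0.957, 0.144], [-0.498, -0.001, -0.867]] [ 25.6  15.6 -47.6 132.3  61.9  13.6  31.2] [0.2 0.  1.1] 0.8213690164140027
```

View pics/q1.png

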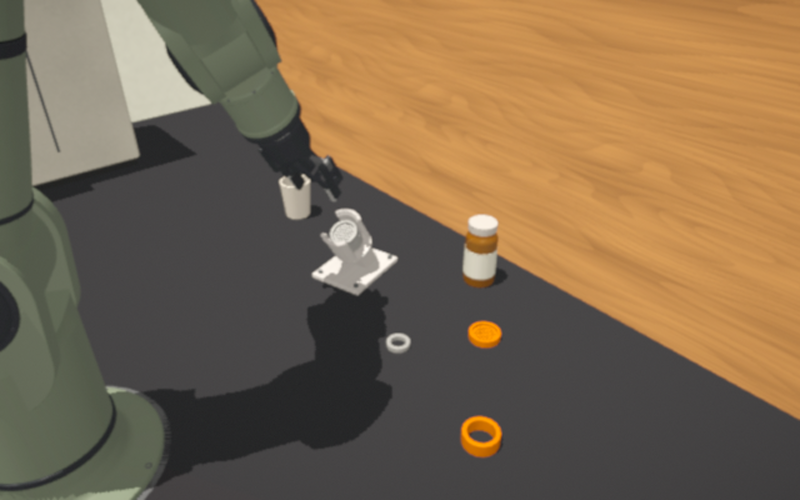

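The picture shows the filter in the cup at (345,232). The small ring, both orange look-alikes, the bottle and the beaker are where they started, and the gripper is clear.

```bash
python3 -c "
from workcell import r
print(r.close_job())"
```

```text
the job is handed in; nothing more can be done
None
```

The holder is loaded: I lowered the grey spacer ring onto the bore floor and released it, then laid the grey filter disc flat on top and released that. I handed in at about 34.5 s; no verdict was reported.

**Last checks**
- **Spacer:** it touched the floor at k = −8.2 mm (TCP height along the bore axis above the floor centre), against −9 expected. The push was along the axis and peaked at about 36 N through the held ring. After release it sat concentric in the bore.
- **Filter:** it touched the spacer at k = 7.9 mm, against 7.5 expected. Its rim matched the predicted seated circle, flat and 36 mm above the floor, in the wrist and side views.
- **Everything else:** the small ring, bottle, beaker and both orange look-alikes look unmoved, and the gripper is clear of everything.

**What disagreed or failed along the way**
- **Fingertip position:** with the jaws open, the images showed the fingertips about 26 mm behind the reported TCP, not ahead of it as stated. My first grasp closed above the spacer without touching it. I then set grasp heights from the images.
- **Arm reach:** the low tilted pose was out of reach with the first jaw orientation. I turned the tool half a turn about its axis and swivelled the elbow to get there.

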